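# Pack and label the fridge caddy

## Robot

A 6-joint arm with a two-finger parallel gripper is mounted at the origin on the work surface. World frame = base frame: x ahead of the robot, y to its left, z up, the work surface at z = 0. Lengths are in m, angles in rad, forces in N, time in s.
With the tool pointing down it reaches from about 0.325 to 0.775 m from the base axis. Payload 5.5 kg.
Tool frame: the origin (TCP) lies at the centre of the arm's flange, where the gripper is bolted on; the fingertips stand 182 mm ahead of it and the grasp point (between the pads) lies 163 mm ahead of it; z points along the fingers, y is the line along which they close (so a half turn about z gives the same grasp; the last joint's range is limited). The gripper opens to 88 mm and grips with 3 to 60 N. Pads are 20 mm wide; open, the fingers measure 115 mm over their backs; the gripper's body (75 mm by 178 mm) begins 61 mm behind the grasp point.
Start: joints at [1.212, 0.091, 1.231, -0, 1.82, -0.057], TCP at [0.178, 0.573, 0.405] pointing down, gripper open.
Joint ranges: [-2.87, 2.87], [-0.86, 2.18], [0.17, 2.46], [-1.51, 4.65], [0.06, 2.69], [-2.65, 2.65]. Speed limits (rad/s): [2.57, 2.57, 3.01, 3.14, 3.14, 3.14].

## Interface

Orientations are given as a unit quaternion [x, y, z, w].
In Python, from station import * gives the robot as it stands.
- The arm moves only by the tool move_arm, never from a script. Its argument "series" is text: rows parted by semicolons, each of 7 numbers parted by spaces: the shift along the tool's x, y, z as a fraction of full scale, then the turn, a rotation vector about the tool's x, y, z as a fraction of full scale, then the opening, from -1 (shut) to 1 (fully open). A call has 1 to 20 rows; each row shifts and turns the commanded pose from where the row before left it, along the tool's axes as they then stand; what a row does not reach is not made up. Full scale, the value 1, is 50 mm for a shift and 180 degrees for a turn. A row lasts 1/10 s, in which the tool goes at most 50 mm and 8.59 degrees, less where a joint would pass 70% of its speed; a pose out of reach is approached as far as the arm can. A call with a number of a shift or a turn outside -1 to 1 is refused whole. A call with a gripper value outside its range is refused whole. The fingers move at their own pace and stop on an object; "grip_force" is the grip in N (left out, the last holds). Time passes only in rows, so rows that do not move let the fingers close. It gives the time, the measured TCP pose, the force, the opening and the grip force at its end, in the units of the state.
- get_obs(): the state, without advancing time (a new reading comes with each control period).
- camera(name): name is "scene" or "top"; returns (picture, depth): 400x640x3 uint8, red, green, blue; 400x640 float32, m along the optical axis (not along the pixel's ray), 0 where there is no reading.
- calibration(name): a dict with "fov_y" (degrees; the focal length in pixels is half the picture's height over the tangent of half this angle, whatever the lens; pixels are square), "cx", "cy" (the principal point, pixels), "R" (3x3) and "t" (3): a world point X has camera coordinates R X + t. Camera axes: x right, y down, z forward; pixel columns grow to the right and rows downward; lengths in m; the calibration is good to about 2 mm. A picture is of the moment at which its call begins. calibration takes no time and is no camera call.
- job_done(): hands the job in; it is judged then, once.
The state is a dict: "time_s": time; "joint_positions": joint angles; "dq": joint speeds; "tau": joint torques, N m; "eef_pos": TCP position; "orientation": TCP orientation; "contact_force": force on the tool from outside, world axes, zero at the start; "wrist_torque": the same for the moment, N m; "width": finger opening in m; "finger_force": force on a finger pad.
Only numpy, scipy, OpenCV 4.12 (cv2) and the standard library are available. Lean on these libraries where they do the work, as an engineer would, in place of code of your own. Each camera call takes 0.05 s, during which the arm holds its last target. There are 200 camera calls.

## Task

Make the loaf pan ready as a fridge caddy: first take the yellow timer out and stand it on the middle of the cork coaster, then pack all of the groceries that are there (green tin, amber jar, red can, blue carton, white tub) upright on the pan's floor, close enough together to leave room for a clip at both ends. Then take the two sprung label clips off their bar and clamp one on the middle of each end wall of the pan, upright, with the jaw closed well down over the rim and square to the wall. Leave the egg cup and the pepper mill where they are.

Things in the scene. Friction and masses are not known exactly. Their poses are not given: they have to be found in the camera images.
- pan: straight-sided open aluminium loaf pan, loose, 0.7 kg: 112 (x) x 290 (y, its long way) x 65 high outside, walls and floor 4 thick. Origin: centre of its underside; the end walls stand at y = -143 and +143 (mid-thickness) (sizes in mm)
- timer: yellow plastic kitchen timer, an upright cylinder 46 in diameter, 90 high, 0.11 kg, standing in the pan at the start; origin: centre of its underside (sizes in mm)
- coaster: round cork coaster fixed to the ledge, 84 in diameter, 5 thick; origin: centre of its underside (sizes in mm)
- tin: green tea tin with a steel lid, a box 44 (its x) x 52 (its y) x 92 high mm, upright, mostly empty (heavy at the foot); origin: centre of its underside, z up. Absent in some starts
- jar: amber spice jar with a black cap, a cylinder 42 in diameter, 94 high mm, upright, mostly empty (heavy at the foot); origin: centre of its underside, z up. Absent in some starts
- can: red cocoa can with a cream band, a cylinder 46 in diameter, 90 high mm, upright, mostly empty (heavy at the foot); origin: centre of its underside, z up. Absent in some starts
- tub: white sweetener tub with an orange lid, a cylinder 38 in diameter, 90 high mm, upright, mostly empty (heavy at the foot); origin: centre of its underside, z up. Absent in some starts
- carton: blue salt carton with a white band, a box 36 (its x) x 50 (its y) x 90 high mm, upright, mostly empty (heavy at the foot); origin: centre of its underside, z up. Absent in some starts
- clip_a: orange sprung clip, two halves hinged like a clothes-peg, parked shut on the clip bar, jaws down, handles up. Origin: mid-plane of the jaw at its tip (lower edge); z up, x along the hinge (40 wide), y across the jaws. Heights above the tip: jaw faces 0-26, hinge 38, handle tops 90. The frame is that of its -y half, which leans up to 0.3 rad while squeezed. 60 g (sizes in mm)
- clip_b: green sprung clip, two halves hinged like a clothes-peg, parked shut on the clip bar, jaws down, handles up. Origin: mid-plane of the jaw at its tip (lower edge); z up, x along the hinge (40 wide), y across the jaws. Heights above the tip: jaw faces 0-26, hinge 38, handle tops 90. The frame is that of its -y half, which leans up to 0.3 rad while squeezed. 60 g (sizes in mm)
- clip_a_grip (a point): orange clip: point between the handles, 82 above the tip: grip here from above, closing along the clip's y. Handle tops measure 56 across (y) when clamped; squeezed fully, to about 26 (some 10 N; 20 N grips it firmly against its stop), the handles stand parallel and the jaw gapes 10 each side of the mid-plane at the tip, 7 at 18 above it (sizes in mm)
- clip_b_grip (a point): green clip: point between the handles, 82 above the tip: grip here from above, closing along the clip's y. Handle tops measure 56 across (y) when clamped; squeezed fully, to about 26 (some 10 N; 20 N grips it firmly against its stop), the handles stand parallel and the jaw gapes 10 each side of the mid-plane at the tip, 7 at 18 above it (sizes in mm)
- clip_a_jaw (a joint): jaw angle of the orange clip: 0 with the jaw closed on a 4 mm wall, -0.1 closed on nothing, growing to 0.56 as the handles are squeezed (angle between the two halves)
- clip_b_jaw (a joint): jaw angle of the green clip, likewise (sizes in mm)
- clip_bar: fixed steel bar on which the clips are parked: an upright plate 220 (x) x 4 (y), its top edge 68 above the ledge, on a foot 240 x 70 x 8; the clips hang on it at x = -55 and +55 with their tips 50 above the ledge. Origin: centre of its underside (sizes in mm)
- eggcup: white ceramic egg cup, 48 in diameter, 55 high, standing among the groceries: a bystander; origin: centre of its underside (sizes in mm)
- mill: small dark wooden pepper mill, 50 in diameter, 105 high, in front of the pan: a bystander; origin: centre of its underside (sizes in mm)

How it is judged:
On the way, in this order (a step that is already met when the one before it is completed fails the run):
1. the timer stands on the coaster (horizontal distance between timer and coaster below 0.025 m and height (world z) of timer below 0.01 m and angle between timer's own z axis and vertical below 0.12 rad and linear speed of timer below 0.03 m/s), for 0.2 s.
2. all groceries present stand upright in the pan (x of tin in the frame of pan between -0.045 and 0.045 m and y of tin in the frame of pan between -0.135 and 0.135 m and z of each of tin, jar, can, tub, carton in the frame of pan below 0.01 m and angle between each of tin, jar, can, tub, carton's own z axis and vertical below 0.15 rad and linear speed of each of tin, jar, can, tub, carton below 0.03 m/s and x of jar in the frame of pan between -0.045 and 0.045 m and y of jar in the frame of pan between -0.135 and 0.135 m and x of can in the frame of pan between -0.045 and 0.045 m and y of can in the frame of pan between -0.135 and 0.135 m and x of tub in the frame of pan between -0.045 and 0.045 m and y of tub in the frame of pan between -0.135 and 0.135 m and x of carton in the frame of pan between -0.045 and 0.045 m and y of carton in the frame of pan between -0.135 and 0.135 m), for 0.2 s.
3. a clip is clamped on each end wall of the pan ((((y of clip_a in the frame of pan between 0.136 and 0.15 m and x of clip_a in the frame of pan between -0.03 and 0.03 m and z of clip_a in the frame of pan between 0.035 and 0.057 m and value of joint clip_a_jaw between -0.07 and 0.07 rad and angle between clip_a's own z axis and vertical below 0.2 rad and angle between the y axis of clip_a and the y axis of pan, either way round below 0.3 rad and contact force between clip_a and pan above 1 N and linear speed of clip_a below 0.03 m/s) and (y of clip_b in the frame of pan between -0.15 and -0.136 m and x of clip_b in the frame of pan between -0.03 and 0.03 m and z of clip_b in the frame of pan between 0.035 and 0.057 m and value of joint clip_b_jaw between -0.07 and 0.07 rad and angle between clip_b's own z axis and vertical below 0.2 rad and angle between the y axis of clip_b and the y axis of pan, either way round below 0.3 rad and contact force between clip_b and pan above 1 N and linear speed of clip_b below 0.03 m/s)) or ((y of clip_a in the frame of pan between -0.15 and -0.136 m and x of clip_a in the frame of pan between -0.03 and 0.03 m and z of clip_a in the frame of pan between 0.035 and 0.057 m and value of joint clip_a_jaw between -0.07 and 0.07 rad and angle between clip_a's own z axis and vertical below 0.2 rad and angle between the y axis of clip_a and the y axis of pan, either way round below 0.3 rad and contact force between clip_a and pan above 1 N and linear speed of clip_a below 0.03 m/s) and (y of clip_b in the frame of pan between 0.136 and 0.15 m and x of clip_b in the frame of pan between -0.03 and 0.03 m and z of clip_b in the frame of pan between 0.035 and 0.057 m and value of joint clip_b_jaw between -0.07 and 0.07 rad and angle between clip_b's own z axis and vertical below 0.2 rad and angle between the y axis of clip_b and the y axis of pan, either way round below 0.3 rad and contact force between clip_b and pan above 1 N and linear speed of clip_b below 0.03 m/s)))), for 0.2 s.
At the end, for the whole second after the job is handed in: Timer upright on the coaster, 25 mm off centre at most; every grocery present upright on the pan's floor; on each end wall one clip, jaw closed on it: 7 mm off the wall's plane, 30 mm off its middle, tip 8-30 mm under the rim, tilt 0.2, square to 0.3 rad at most; all at rest (all of step 1 and all of step 2 and (((y of clip_a in the frame of pan between 0.136 and 0.15 m and x of clip_a in the frame of pan between -0.03 and 0.03 m and z of clip_a in the frame of pan between 0.035 and 0.057 m and value of joint clip_a_jaw between -0.07 and 0.07 rad and angle between clip_a's own z axis and vertical below 0.2 rad and angle between the y axis of clip_a and the y axis of pan, either way round below 0.3 rad and contact force between clip_a and pan above 1 N and linear speed of clip_a below 0.03 m/s) and (y of clip_b in the frame of pan between -0.15 and -0.136 m and x of clip_b in the frame of pan between -0.03 and 0.03 m and z of clip_b in the frame of pan between 0.035 and 0.057 m and value of joint clip_b_jaw between -0.07 and 0.07 rad and angle between clip_b's own z axis and vertical below 0.2 rad and angle between the y axis of clip_b and the y axis of pan, either way round below 0.3 rad and contact force between clip_b and pan above 1 N and linear speed of clip_b below 0.03 m/s)) or ((y of clip_a in the frame of pan between -0.15 and -0.136 m and x of clip_a in the frame of pan between -0.03 and 0.03 m and z of clip_a in the frame of pan between 0.035 and 0.057 m and value of joint clip_a_jaw between -0.07 and 0.07 rad and angle between clip_a's own z axis and vertical below 0.2 rad and angle between the y axis of clip_a and the y axis of pan, either way round below 0.3 rad and contact force between clip_a and pan above 1 N and linear speed of clip_a below 0.03 m/s) and (y of clip_b in the frame of pan between 0.136 and 0.15 m and x of clip_b in the frame of pan between -0.03 and 0.03 m and z of clip_b in the frame of pan between 0.035 and 0.057 m and value of joint clip_b_jaw between -0.07 and 0.07 rad and angle between clip_b's own z axis and vertical below 0.2 rad and angle between the y axis of clip_b and the y axis of pan, either way round below 0.3 rad and contact force between clip_b and pan above 1 N and linear speed of clip_b below 0.03 m/s)))); the robot touches nothing.
It fails at once if the eggcup is moved by more than 40 mm (distance of eggcup from where it was at the start of the episode above 0.04 m).
It fails at once if the mill is moved by more than 40 mm (distance of mill from where it was at the start of the episode above 0.04 m).
Of tin, jar, can, tub, carton only 3 to 5 are there at a start; the rules pass over those that are not, and their reading is None.
At some moment in a run one of tin, jar, can, tub, carton may be knocked a few centimetres aside while the robot is not near it.
It also fails if it takes over 210 s, if anything falls off the work surface, if the arm or the gripper's body presses on something with over 40 N, if the wrist force passes 120 N, or if a joint passes its speed limit or range.

## Working session

There is one attempt and no reset: what is moved stays moved. The work goes in short steps, Python scripts to look and compute and a tool call to move; the robot and the scene stay as the last step left them, time stands still between calls to the robot, and variables do not carry over. Pictures are saved under pics/ and viewed, at most 14 in all, crops included, and the job is handed in when it is done.

Besides the shell and the picture viewer there is one more tool, called after "Request:" as a command line: name --argument value ..., lists and objects as JSON in quotes. move_arm: Moves the arm, as the interface text tells. Its arguments: {"type":"object","properties":{"series":{"type":"string"},"grip_force":{"type":"number"}},"required":["series"]}

```bash
mkdir -p pics; ls; python3 - <<'E'
from station import *
import cv2,numpy as np
for n in("scene","top"):
    p,d=camera(n); cv2.imwrite(f"pics/{n}0.png",cv2.cvtColor(p,cv2.COLOR_RGB2BGR)); np.savez(f"pics/{n}0.npz",p=p,d=d)
    c=calibration(n); print(n,c)
o=get_obs(); print(o)
E
```

```text
pics
scene {'fov_y': 43.22079298126217, 'cx': 318.5337454128737, 'cy': 196.50588470380174, 'R': array([[ 0.30250001,  0.9531129 ,  0.00833952],
       [ 0.70212836, -0.21690809, -0.67820841],
       [-0.64460028,  0.21101347, -0.73482229]]), 't': array([-0.16659923, -0.31390107,  1.50190627])}
top {'fov_y': 57.98940817078302, 'cx': 325.8272219749384, 'cy': 202.5488276304524, 'R': array([[ 7.26206347e-04, -9.99666947e-01,  2.57966792e-02],
       [-9.81603419e-01, -5.63796777e-03, -1.90847952e-01],
       [ 1.90929830e-01, -2.51835135e-02, -9.81280587e-01]]), 't': array([-0.00200472,  0.54301411,  0.8196245 ])}
{'time_s': 0.1, 'joint_positions': array([ 1.21228346e+00,  9.17932227e-02,  1.23176709e+00,  3.67676527e-06,
        1.81981576e+00, -5.67078454e-02]), 'dq': array([-0.00311334, -0.00145889, -0.00144391,  0.0003583 ,  0.00167162,
        0.00147201]), 'tau': array([ 1.72690212e-03, -4.47856307e+01, -4.07571065e+01,  7.00068846e-02,
        2.84233672e-02, -9.79944889e-05]), 'eef_pos': array([0.17837003, 0.57292703, 0.40361298]), 'orientation': array([ 1.50329940e-01,  9.88635481e-01, -8.72195521e-04, -1.85545254e-04]), 'contact_force': array([ 0.1435873 , -0.31656244, -0.36978891]), 'wrist_torque': array([ 0.02535781,  0.02014368, -0.04057864]), 'finger_force': 0.0, 'width': 0.08791023949609986}
```

View pics/scene0.png

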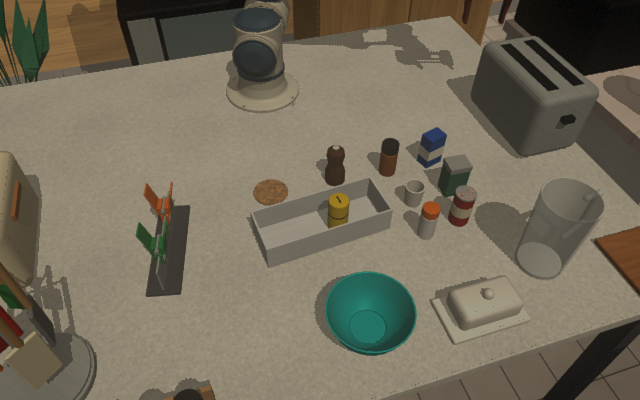

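View pics/top0.png

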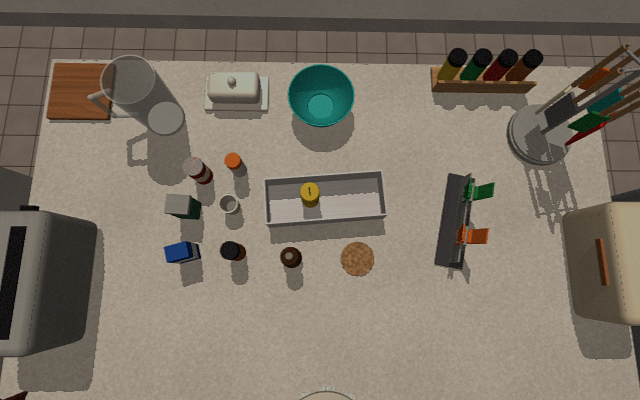

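The scene view shows all five groceries on the right: jar (388,157), carton (432,147), tin (455,175), can (462,206) and tub (429,220). The egg cup (414,193) stands among them, and the mill is at (335,165). The pan is centred near (322,222) with the timer at (339,210). The coaster is at (270,192) and the clips are on the bar at left.

In the top view the pan is at (325,198), the timer at (310,195), the coaster at (357,259), and the clips at (478,190) green and (473,236) orange.

```bash
cat > h.py <<'E'
from station import *
import cv2,numpy as np
def cloud(n,p,d):
    c=calibration(n);f=200/np.tan(np.radians(c["fov_y"]/2))
    v,u=np.mgrid[:400,:640];X=np.stack([(u-c["cx"])/f*d,(v-c["cy"])/f*d,d],-1)
    W=(X-c["t"])@c["R"]; W[d<=0]=np.nan
    return W
def look(tag=None,names=("scene","top")):
    P=[];C=[]
    for n in names:
        p,d=camera(n)
        if tag: cv2.imwrite(f"pics/{n}{tag}.png",cv2.cvtColor(p,cv2.COLOR_RGB2BGR))
        P.append(cloud(n,p,d).reshape(-1,3));C.append(p.reshape(-1,3))
    P=np.vstack(P);C=np.vstack(C);k=~np.isnan(P).any(1)
    return P[k],C[k]
def top(P,lo,hi,xy,r):
    k=(P[:,2]>lo)&(P[:,2]<hi)&(np.hypot(*(P[:,:2]-xy).T)<r)
    return P[k]
def rect(Q):
    """centre, sizes, angle by min-area rectangle (mm,deg)"""
    (c,s,a)=cv2.minAreaRect((Q[:,:2]*1000).astype(np.float32)); return np.round(c,1),np.round(s,1),round(a,1)
E
python3 - <<'E'
import h;from h import *
for n in("scene","top"):
    z=np.load(f"pics/{n}0.npz");W=cloud(n,z["p"],z["d"]);print(n)
    pts=dict(scene=dict(jar=(391,145),carton=(432,134),tin=(456,162),can=(463,193),tub=(430,210),egg=(414,186),mill=(336,150),timer=(339,199),coaster=(270,192),table=(300,300),orange=(165,205),green=(150,240)),
     top=dict(jar=(230,250),carton=(178,252),tin=(178,206),can=(192,167),tub=(232,160),egg=(229,203),mill=(289,255),timer=(310,187),coaster=(357,259),table=(320,330),orange=(478,236),green=(484,190),barfoot=(445,230)))[n]
    for k,(u,v) in pts.items(): print(k,np.round(np.nanmedian(W[v-2:v+3,u-2:u+3].reshape(-1,3),0)*1000,1))
P=np.vstack([cloud(n,np.load(f"pics/{n}0.npz")["p"],np.load(f"pics/{n}0.npz")["d"]).reshape(-1,3) for n in("scene","top")])
P=P[~np.isnan(P).any(1)]
print("z noise near table",np.percentile(top(P,-.02,.02,(.45,-.1),.03)[:,2]*1000,[5,50,95]))
E
```

```text
scene
jar [431.6 217.7  95.4]
carton [421.5 331.3  91.9]
tin [527.7 338.6  92.9]
can [620.4 306.8  91.9]
tub [642.8 216.8  91.3]
egg [522.8 245.2  35.3]
mill [420.4  85.6 103.3]
timer [559.7  42.1  95.3]
coaster [412.  -78.7   5.5]
table [ 7.17e+02 -9.21e+01  5.00e-01]
orange [ 467.5 -314.    94.5]
green [ 556.4 -352.1   97.1]
top
jar [426.1 214.3  93.3]
carton [421.7 330.2  89.2]
tin [525.5 337.3  91.3]
can [618.9 313.1  89.3]
tub [636.2 221.2  89.7]
egg [549.9 243.6   4.3]
mill [ 4.198e+02  8.990e+01 -3.000e-01]
timer [571.5  37.5  93.6]
coaster [410.  -78.7   5.7]
table [241.8  12.2  -0.6]
orange [ 456.7 -336.2  117.4]
green [ 561.9 -359.1  115.7]
barfoot [ 482.8 -302.6    8. ]
z noise near table [-2.02669436  2.58988066  7.29021838]
```

```bash
cat >> h.py <<'E'
HT=dict(jar=94,carton=90,tin=92,can=90,tub=90)
def circ(Q,r):
    from scipy.optimize import least_squares
    c,_=cv2.minEnclosingCircle((np.percentile(Q[:,:2],[3,97],axis=0)*1000).astype(np.float32)); return np.round(c,1)
def items(P,est,zoff=0):
    for k,xy in est.items():
        h=HT[k]/1000+zoff
        Q=top(P,h-.006,h+.006,xy,.036)
        if len(Q)<15: print(k,"none");continue
        print(k,len(Q),rect(Q),"mean",np.round(Q.mean(0)*1000,1),"mid",np.round(Q[:,:2].min(0)*500+Q[:,:2].max(0)*500,1))
def pan(P,xy=(.567,.0),zz=(.058,.072)):
    k=(P[:,2]>zz[0])&(P[:,2]<zz[1])&(abs(P[:,0]-xy[0])<.1)&(abs(P[:,1]-xy[1])<.19)
    Q=P[k]; print("pan",len(Q),rect(Q))
E
python3 - <<'E'
from h import *
for n in("scene","top"):
    z=np.load(f"pics/{n}0.npz");P=cloud(n,z["p"],z["d"]).reshape(-1,3);P=P[~np.isnan(P).any(1)]
    C=z["p"].reshape(-1,3)
    print(n);items(P,dict(jar=(.428,.216),carton=(.421,.331),tin=(.527,.338),can=(.619,.310),tub=(.639,.219)))
    HT['timer']=94;items(P,dict(timer=(.565,.04)));HT['egg']=55;items(P,dict(egg=(.535,.245)));HT['mill']=105;items(P,dict(mill=(.42,.088)))
    pan(P);HT['c']=5
    Q=top(P,.003,.012,(.41,-.079),.06)
    p=z["p"].astype(int);W=cloud(n,z["p"],z["d"]);m=(p[...,0]-p[...,2]>45)&(np.hypot(W[...,0]-.41,W[...,1]+.079)<.07);Q=W[m];print("coaster",len(Q),rect(Q),Q.mean(0)*1000)
    # clips: colour, z>50
    for nm,m in(("orange",(p[...,0]-p[...,2]>70)&(p[...,0]-p[...,1]>35)),("green",(p[...,1]-p[...,0]>40)&(p[...,1]-p[...,2]>20))):
        m&=(abs(W[...,0]-.51)<.12)&(abs(W[...,1]+.33)<.09)&(W[...,2]>.03);Q=W[m];
        for a,b in((.045,.075),(.1,.125),(.125,.15)):
            q=Q[(Q[:,2]>a)&(Q[:,2]<b)]
            if len(q)>4: print(nm,a,len(q),np.round(np.percentile(q*1000,[2,50,98],axis=0),1).tolist())
    k=(P[:,2]>.06)&(P[:,2]<.074)&(abs(P[:,0]-.51)<.13)&(abs(P[:,1]+.31)<.06);print("bartop",rect(P[k]))
    k=(P[:,2]>.004)&(P[:,2]<.013)&(abs(P[:,0]-.51)<.14)&(abs(P[:,1]+.31)<.06)&(C.max(1)<110);print("foot",rect(P[k]))
E
```

```text
scene
jar 190 (array([425.6, 219. ]), array([41. , 40.3]), 69.1) mean [427.9 217.1  94.5] mid [425.2 218.2]
carton 250 (array([421.7, 336.1]), array([38.1, 52.8]), 15.7) mean [424.7 334.9  90.5] mid [422.7 336.7]
tin 368 (array([529.9, 342.1]), array([55.9, 49. ]), 85.4) mean [531.8 340.3  92.9] mid [530.1 342.1]
can 304 (array([620.4, 314.3]), array([46.5, 46. ]), 14.8) mean [621.9 312.9  90.7] mid [620.5 314. ]
tub 213 (array([636.7, 222.4]), array([37.7, 37.6]), 10.8) mean [638.1 221.1  90.2] mid [636.2 222.9]
timer 287 (array([560.8,  39.7]), array([42.8, 47. ]), 70.7) mean [563.4  39.2  94.4] mid [559.9  40. ]
egg 139 (array([539.1, 235.7]), array([47.2, 46.1]), 2.5) mean [539.6 236.3  54.5] mid [539.  235.8]
mill 80 (array([414.9,  84.3]), array([30.4, 33.3]), 17.1) mean [417.1  82.4 102.3] mid [414.9  83.5]
pan 1238 (array([554.3,   4.6]), array([117.4, 291.3]), 4.7)
coaster 681 (array([410.4, -77.4]), array([80.3, 83.8]), 88.0) [411.50493287 -77.64879404   5.84610911]
orange 0.045 21 [[473.8, -329.3, 54.7], [479.4, -318.1, 68.5], [483.1, -315.4, 74.4]]
orange 0.1 102 [[444.5, -341.0, 101.1], [462.5, -334.8, 112.6], [481.2, -302.5, 123.8]]
orange 0.125 104 [[442.2, -346.1, 125.6], [461.7, -339.7, 137.7], [481.6, -290.4, 143.2]]
green 0.125 25 [[548.3, -366.8, 137.8], [564.8, -315.8, 140.6], [582.6, -311.8, 142.2]]
bartop (array([ 509.7, -328.7]), array([ 18. , 218.2]), 77.8)Traceback (most recent call last):
  File "<stdin>", line 17, in <module>
ValueError: operands could not be broadcast together with shapes (254965,) (256000,)
```

```bash
python3 - <<'E'
from h import *
for n in("top",):
    z=np.load(f"pics/{n}0.npz");W=cloud(n,z["p"],z["d"]);P=W.reshape(-1,3);k=~np.isnan(P).any(1)
    C=z["p"].reshape(-1,3)[k];P=P[k]
    print(n);items(P,dict(jar=(.428,.216),carton=(.421,.331),tin=(.527,.338),can=(.619,.310),tub=(.639,.219)))
    HT['timer']=94;items(P,dict(timer=(.565,.04)));HT['egg']=55;items(P,dict(egg=(.535,.245)));HT['mill']=103;items(P,dict(mill=(.42,.088)))
    pan(P)
    p=z["p"].astype(int);m=(p[...,0]-p[...,2]>45)&(np.hypot(W[...,0]-.41,W[...,1]+.079)<.07);Q=W[m];print("coaster",len(Q),rect(Q),Q.mean(0)*1000)
    for nm,m in(("orange",(p[...,0]-p[...,2]>70)&(p[...,0]-p[...,1]>35)),("green",(p[...,1]-p[...,0]>40)&(p[...,1]-p[...,2]>20))):
        m&=(abs(W[...,0]-.51)<.12)&(abs(W[...,1]+.33)<.09)&(W[...,2]>.03);Q=W[m];
        for a,b in((.045,.075),(.1,.125),(.125,.15)):
            q=Q[(Q[:,2]>a)&(Q[:,2]<b)]
            if len(q)>4: print(nm,a,len(q),np.round(np.percentile(q*1000,[2,50,98],axis=0),1).tolist())
    k=(P[:,2]>.06)&(P[:,2]<.074)&(abs(P[:,0]-.51)<.13)&(abs(P[:,1]+.31)<.06);print("bartop",rect(P[k]))
    k=(P[:,2]>.004)&(P[:,2]<.013)&(abs(P[:,0]-.51)<.14)&(abs(P[:,1]+.31)<.06)&(C.max(1)<110);print("foot",rect(P[k]))
E
```

```text
top
jar 277 (array([427.2, 217.5]), array([41.1, 39.8]), 47.2) mean [426.5 217.6  93.1] mid [426.3 218.2]
carton 384 (array([423.5, 335.8]), array([36.3, 50.9]), 15.4) mean [423.3 335.3  88.9] mid [423.  335.7]
tin 460 (array([531.7, 342.1]), array([53.8, 44.9]), 86.6) mean [531.  341.1  91.3] mid [530.8 341.6]
can 317 (array([621.8, 313.6]), array([45.5, 45.6]), 75.2) mean [621.4 313.3  89.2] mid [621.2 313.7]
tub 198 (array([636.7, 222. ]), array([34.8, 37.5]), 6.4) mean [636.6 222.   89.2] mid [637.  222.3]
timer 292 (array([561.8,  39.8]), array([45.4, 41.8]), 0.6) mean [561.4  40.   93.2] mid [561.8  39.8]
egg 110 (array([540.6, 235.1]), array([45.1, 46.1]), 3.4) mean [541.4 236.2  53.7] mid [540.4 235.2]
mill 148 (array([413.6,  84.3]), array([34.5, 35.5]), 22.4) mean [414.1  83.9 100.5] mid [415.2  84.7]
pan 729 (array([556.6,   3.6]), array([112.9, 290.4]), 4.8)
coaster 874 (array([411.7, -79.3]), array([80.8, 81.3]), 88.5) [411.88424357 -79.16563315   4.76315427]
orange 0.1 114 [[441.4, -341.1, 101.3], [456.5, -334.8, 112.5], [473.2, -329.3, 124.2]]
orange 0.125 124 [[441.6, -346.4, 125.9], [458.7, -339.8, 137.9], [480.5, -291.1, 142.3]]
green 0.1 57 [[544.5, -363.3, 101.9], [557.9, -357.3, 112.1], [573.2, -351.5, 124.3]]
green 0.125 71 [[542.9, -369.1, 125.9], [562.5, -361.9, 139.6], [582.2, -312.5, 142.0]]
bartop (array([ 509.6, -331.4]), array([ 22.5, 218.5]), 77.9)
foot (array([ 509.9, -329.1]), array([ 71.2, 239.9]), 77.9)
```

```bash
cat >> h.py <<'E'
from scipy.spatial.transform import Rotation as Ro
PC=np.array([.5556,.004]);PA=4.75
def inpan(y,x=0):
    a=np.radians(PA);return PC+x*np.array([np.cos(a),np.sin(a)])+y*np.array([-np.sin(a),np.cos(a)])
def legs(wps,off=None):
    """wps: (x,y,zgrasp,psi deg closing axis). prints turn (fraction of 180 about tool z), then shift /50mm in the turned tool frame"""
    o=get_obs();p=o["eef_pos"];R=Ro.from_quat(o["orientation"]).as_matrix()
    psi=np.degrees(np.arctan2(R[1,1],R[0,1]))
    print("t",round(o["time_s"],1),"grasp",np.round((p+R[:,2]*.163)*1000,1),"psi",round(psi,1),"tilt",round(np.degrees(np.arccos(-R[2,2])),2),"w",round(o["width"]*1000,1),"F",np.round(o["contact_force"],1))
    g=p+R[:,2]*.163
    for x,y,z,s in wps:
        d=(s-psi+90)%180-90; psi+=d; a=np.radians(psi)
        ty=np.array([np.cos(a),np.sin(a),0]);tz=np.array([0,0,-1.]);tx=np.cross(ty,tz)
        D=np.array([x,y,z])-g;g=np.array([x,y,z])
        print("turn z %.4f | shift x %.3f y %.3f z %.3f"%(-d/180,D@tx/.05,D@ty/.05,D@tz/.05), "to",np.round(g*1000),"psi",round(psi,1))
E
python3 - <<'E'
from h import *
a=4.75
legs([(.5615,.0398,.20,a),(.5615,.0398,.082,a),(.5615,.0398,.19,a),(.411,-.0783,.19,a),(.411,-.0783,.0845,a),(.411,-.0783,.19,a)])
E
```

```text
t 0.1 grasp [178.3 572.7 240.6] psi 72.7 tilt 0.1 w 87.9 F [ 0.1 -0.3 -0.4]
turn z 0.3775 | shift x -11.255 y 6.756 z 0.812 to [562.  40. 200.] psi 4.8
turn z -0.0000 | shift x 0.000 y 0.000 z 2.360 to [562.  40.  82.] psi 4.8
turn z -0.0000 | shift x 0.000 y 0.000 z -2.160 to [562.  40. 190.] psi 4.8
turn z -0.0000 | shift x -2.105 y -3.195 z 0.000 to [411. -78. 190.] psi 4.8
turn z -0.0000 | shift x 0.000 y 0.000 z 2.110 to [411. -78.  84.] psi 4.8
turn z -0.0000 | shift x 0.000 y 0.000 z -2.110 to [411. -78. 190.] psi 4.8
```

Request:
move_arm --series "0 0 0 0 0 0.042 0.6; 0 0 0 0 0 0.042 0.6; 0 0 0 0 0 0.042 0.6; 0 0 0 0 0 0.042 0.6; 0 0 0 0 0 0.042 0.6; 0 0 0 0 0 0.042 0.6; 0 0 0 0 0 0.042 0.6; 0 0 0 0 0 0.042 0.6; 0 0 0 0 0 0.0415 0.6; -0.7 0.42 0.05 0 0 0 0.6; -0.7 0.42 0.05 0 0 0 0.6; -0.7 0.42 0.05 0 0 0 0.6; -0.7 0.42 0.05 0 0 0 0.6; -0.7 0.42 0.05 0 0 0 0.6; -0.7 0.42 0.05 0 0 0 0.6; -0.7 0.42 0.05 0 0 0 0.6; -0.7 0.42 0.05 0 0 0 0.6; -0.7 0.42 0.05 0 0 0 0.6; -0.7 0.42 0.05 0 0 0 0.6; -0.7 0.42 0.05 0 0 0 0.6" --grip_force 15

```text
time_s: 2.1
eef_pos: [0.4411, 0.2068, 0.3767]
orientation: [0.677, 0.736, -0.0, -0.0]
contact_force: [0.5, 0.9, -0.4]
width: 0.0706
finger_force: 0.0
```

Request:
move_arm --series "-0.7 0.42 0.05 0 0 0 0.6; -0.7 0.42 0.05 0 0 0 0.6; -0.7 0.42 0.05 0 0 0 0.6; -0.7 0.42 0.05 0 0 0 0.6; -0.755 0.456 0.06 0 0 0 0.6; 0 0 0 0 0 0 0.6; 0 0 0 0 0 0 0.6; 0 0 0 0 0 0 0.6"

```text
time_s: 2.9
eef_pos: [0.5613, 0.0409, 0.3641]
orientation: [0.677, 0.736, -0.0, -0.0]
contact_force: [0.2, 0.3, 0.3]
width: 0.0701
finger_force: 0.0
```

```bash
python3 - <<'E'
from h import *
legs([(.5615,.0398,.082,4.75)])
print(get_obs()["joint_positions"])
P,C=look();pan(P)
E
```

```text
t 2.9 grasp [561.2  41.  201.1] psi 4.8 tilt 0.04 w 70.1 F [0.2 0.3 0.3]
turn z 0.0003 | shift x -0.024 y 0.005 z 2.381 to [562.  40.  82.] psi 4.8
[ 1.21200957e-02 -1.35108186e-02  1.40964463e+00  4.99022092e-04
  1.74602162e+00 -7.15710369e-02]
pan 1718 (array([554.3,   4.3]), array([118.1, 292.1]), 4.6)
```

Request:
move_arm --series "-0.02 0 0.4 0 0 0 0.6; 0 0 0.5 0 0 0 0.6; 0 0 0.5 0 0 0 0.6; 0 0 0.5 0 0 0 0.6; 0 0 0.3 0 0 0 0.6; 0 0 0.16 0 0 0 0.6; 0 0 0 0 0 0 -1; 0 0 0 0 0 0 -1; 0 0 0 0 0 0 -1; 0 0 0 0 0 0 -1; 0 0 0 0 0 0 -1; 0 0 0 0 0 0 -1; 0 0 -0.2 0 0 0 -1; 0 0 -0.4 0 0 0 -1; 0 0 -0.4 0 0 0 -1; 0 0 -0.4 0 0 0 -1; 0 0 -0.4 0 0 0 -1; 0 0 -0.36 0 0 0 -1; 0 0 0 0 0 0 -1; 0 0 0 0 0 0 -1" --grip_force 15

```text
time_s: 5.0
eef_pos: [0.5617, 0.0391, 0.3538]
orientation: [0.677, 0.736, -0.0, -0.0]
contact_force: [-0.6, 0.2, -1.1]
width: 0.0457
finger_force: 14.9
```

Request:
move_arm --series "-0.2 -0.3 0 0 0 0 -1; -0.3 -0.45 0 0 0 0 -1; -0.3 -0.45 0 0 0 0 -1; -0.3 -0.45 0 0 0 0 -1; -0.3 -0.45 0 0 0 0 -1; -0.3 -0.45 0 0 0 0 -1; -0.2 -0.45 0 0 0 0 -1; -0.2 -0.2 0 0 0 0 -1; 0 0 0 0 0 0 -1; 0 0 0 0 0 0 -1; 0 0 0 0 0 0 -1"

```text
time_s: 6.1
eef_pos: [0.4114, -0.0785, 0.3534]
orientation: [0.677, 0.736, -0.0, -0.001]
contact_force: [0.3, 0.0, -2.1]
width: 0.0457
finger_force: 15.0
```

```bash
python3 - <<'E'
from h import *
legs([(.411,-.0783,.0845,4.75)])
P,C=look("1")
for z in(.18,.195):
    Q=top(P,.19,.215,(.411,-.0783),.04);print(len(Q),Q.mean(0) if len(Q) else "")
E
```

```text
t 6.1 grasp [411.2 -78.4 190.4] psi 4.8 tilt 0.07 w 45.7 F [ 0.3  0.  -2.1]
turn z 0.0002 | shift x 0.001 y -0.004 z 2.118 to [411. -78.  84.] psi 4.7
130 [ 0.43256748 -0.082375    0.19976026]
130 [ 0.43256748 -0.082375    0.19976026]
```

Request:
move_arm --series "0 0 0.4 0 0 0 -1; 0 0 0.5 0 0 0 -1; 0 0 0.5 0 0 0 -1; 0 0 0.4 0 0 0 -1; 0 0 0.2 0 0 0 -1; 0 0 0.09 0 0 0 -1; 0 0 0.04 0 0 0 -1; 0 0 0 0 0 0 -1; 0 0 0 0 0 0 0.4; 0 0 0 0 0 0 0.4; 0 0 0 0 0 0 0.4; 0 0 0 0 0 0 0.4; 0 0 0 0 0 0 0.4; 0 0 -0.3 0 0 0 0.4; 0 0 -0.5 0 0 0 0.4; 0 0 -0.5 0 0 0 0.4; 0 0 -0.5 0 0 0 0.4; 0 0 -0.3 0 0 0 0.4; 0 0 0 0 0 0 0.4; 0 0 0 0 0 0 0.4"

```text
time_s: 8.2
eef_pos: [0.411, -0.0788, 0.3523]
orientation: [0.677, 0.736, -0.0, -0.0]
contact_force: [0.0, -0.1, -1.3]
width: 0.0613
finger_force: 0.0
```

```bash
python3 - <<'E'
from h import *
P,C=look("2",("top",));HT['timer']=95
items(P,dict(timer=(.411,-.0783)));pan(P)
items(P,dict(jar=(.4267,.218),carton=(.4228,.336),tin=(.531,.342),can=(.621,.3137),tub=(.6367,.222)))
c=inpan(-.088)
legs([(.621,.3137,.20,4.75),(.621,.3137,.078,4.75),(.621,.3137,.19,4.75),(*c,.19,4.75),(*c,.083,4.75)])
E
```

```text
timer none
pan 583 (array([556.7,   3.7]), array([113. , 290.4]), 4.8)
jar 280 (array([426.4, 216.7]), array([40.2, 39.5]), 3.3) mean [426.4 217.3  93.2] mid [426.3 216.9]
carton 383 (array([423.4, 336.1]), array([36.5, 50.6]), 15.8) mean [423.3 335.1  88.9] mid [423.  335.1]
tin 472 (array([531.3, 342. ]), array([54.4, 45.2]), 87.7) mean [531.  341.3  91.2] mid [530.8 341.5]
can 315 (array([621.4, 313.5]), array([46.8, 44.2]), 88.7) mean [621.5 313.4  89.1] mid [621.3 313.6]
tub 200 (array([637.1, 222.1]), array([34.8, 37.2]), 2.5) mean [636.5 221.8  89.2] mid [637.  222.1]
t 8.2 grasp [410.7 -78.7 188.5] psi 4.8 tilt 0.09 w 61.6 F [ 0.4  0.7 -0.5]
turn z 0.0000 | shift x 7.473 y 4.842 z -0.230 to [621. 314. 200.] psi 4.8
turn z -0.0000 | shift x 0.000 y 0.000 z 2.440 to [621. 314.  78.] psi 4.8
turn z -0.0000 | shift x 0.000 y 0.000 z -2.240 to [621. 314. 190.] psi 4.8
turn z -0.0000 | shift x -7.824 y -1.816 z 0.000 to [563. -84. 190.] psi 4.8
turn z -0.0000 | shift x 0.000 y 0.000 z 2.140 to [563. -84.  83.] psi 4.8
```

Request:
move_arm --series "0.32 0.16 0 0 0 0 0.4; 0.55 0.36 0 0 0 0 0.4; 0.55 0.36 0 0 0 0 0.4; 0.55 0.36 0 0 0 0 0.6; 0.55 0.36 0 0 0 0 0.6; 0.55 0.36 0 0 0 0 0.6; 0.55 0.36 0 0 0 0 0.6; 0.55 0.36 0 0 0 0 0.6; 0.55 0.36 0 0 0 0 0.6; 0.55 0.36 0 0 0 0 0.6; 0.55 0.36 0 0 0 0 0.6; 0.55 0.36 0 0 0 0 0.6; 0.55 0.36 0 0 0 0 0.6; 0.55 0.36 0 0 0 0 0.6; 0 0 0 0 0 0 0.6; 0 0 0 0 0 0 0.6"

```text
time_s: 9.85
eef_pos: [0.6212, 0.3138, 0.3499]
orientation: [0.677, 0.736, -0.002, -0.001]
contact_force: [0.5, 0.8, -0.0]
width: 0.0702
finger_force: 0.0
```

```bash
python3 - <<'E'
from h import *
P,C=look("3");HT['timer']=95
items(P,dict(timer=(.411,-.0783)))
legs([(.621,.3137,.077,4.75)])
E
```

```text
timer 575 (array([411.5, -78.3]), array([45.7, 44.9]), 58.5) mean [412.2 -77.8  94.8] mid [412.6 -78.5]
t 9.9 grasp [620.8 312.4 189. ] psi 4.7 tilt 0.08 w 70.4 F [0.3 0.2 0.3]
turn z -0.0002 | shift x 0.025 y 0.006 z 2.240 to [621. 314.  77.] psi 4.8
```

Request:
move_arm --series "0.02 0 0.4 0 0 0 0.6; 0 0 0.5 0 0 0 0.6; 0 0 0.5 0 0 0 0.6; 0 0 0.45 0 0 0 0.6; 0 0 0.25 0 0 0 0.6; 0 0 0.14 0 0 0 0.6; 0 0 0 0 0 0 0.6; 0 0 0 0 0 0 -1; 0 0 0 0 0 0 -1; 0 0 0 0 0 0 -1; 0 0 0 0 0 0 -1; 0 0 0 0 0 0 -1; 0 0 -0.2 0 0 0 -1; 0 0 -0.4 0 0 0 -1; 0 0 -0.4 0 0 0 -1; 0 0 -0.4 0 0 0 -1; 0 0 -0.4 0 0 0 -1; 0 0 -0.4 0 0 0 -1; 0 0 -0.04 0 0 0 -1; 0 0 0 0 0 0 -1"

```text
time_s: 11.95
eef_pos: [0.6212, 0.3145, 0.3528]
orientation: [0.677, 0.736, 0.0, 0.0]
contact_force: [-0.2, 0.0, -3.1]
width: 0.0459
finger_force: 15.0
```

Request:
move_arm --series "-0.3 -0.07 0 0 0 0 -1; -0.5 -0.116 0 0 0 0 -1; -0.5 -0.116 0 0 0 0 -1; -0.5 -0.116 0 0 0 0 -1; -0.5 -0.116 0 0 0 0 -1; -0.5 -0.116 0 0 0 0 -1; -0.5 -0.116 0 0 0 0 -1; -0.5 -0.116 0 0 0 0 -1; -0.5 -0.116 0 0 0 0 -1; -0.5 -0.116 0 0 0 0 -1; -0.5 -0.116 0 0 0 0 -1; -0.5 -0.116 0 0 0 0 -1; -0.5 -0.116 0 0 0 0 -1; -0.5 -0.116 0 0 0 0 -1; -0.5 -0.116 0 0 0 0 -1; -0.5 -0.116 0 0 0 0 -1; -0.03 -0.006 0 0 0 0 -1; 0 0 0 0 0 0 -1; 0 0 0 0 0 0 -1; 0 0 0 0 0 0 -1"

```text
time_s: 13.95
eef_pos: [0.5632, -0.0822, 0.3522]
orientation: [0.677, 0.736, -0.0, -0.0]
contact_force: [-0.7, -0.5, -2.9]
width: 0.046
finger_force: 15.0
```

```bash
python3 - <<'E'
from h import *
c=inpan(-.088)
legs([(*c,.082,4.75)])
P,C=look("4",("top",));pan(P)
E
```

```text
t 13.9 grasp [563.1 -82.2 189.2] psi 4.8 tilt 0.05 w 46.0 F [-0.7 -0.5 -2.9]
turn z 0.0005 | shift x -0.030 y -0.007 z 2.143 to [563. -84.  82.] psi 4.8
pan 424 (array([556.7,   3.8]), array([113.5, 289.8]), 4.8)
```

Request:
move_arm --series "-0.03 -0.01 0.3 0 0 0 -1; 0 0 0.5 0 0 0 -1; 0 0 0.5 0 0 0 -1; 0 0 0.4 0 0 0 -1; 0 0 0.25 0 0 0 -1; 0 0 0.12 0 0 0 -1; 0 0 0.08 0 0 0 -1; 0 0 0 0 0 0 -1; 0 0 0 0 0 0 0.4; 0 0 0 0 0 0 0.4; 0 0 0 0 0 0 0.4; 0 0 0 0 0 0 0.4; 0 0 -0.3 0 0 0 0.4; 0 0 -0.5 0 0 0 0.4; 0 0 -0.5 0 0 0 0.4; 0 0 -0.5 0 0 0 0.4; 0 0 -0.35 0 0 0 0.4; 0 0 0 0 0 0 0.4; 0 0 0 0 0 0 0.4"

```text
time_s: 15.9
eef_pos: [0.5627, -0.0847, 0.3532]
orientation: [0.677, 0.736, 0.0, 0.001]
contact_force: [0.0, 0.8, -0.2]
width: 0.0612
finger_force: 0.0
```

```bash
python3 - <<'E'
from h import *
c=inpan(-.043)
legs([(.423,.3356,.19,105.5),(.423,.3356,.077,105.5),(.423,.3356,.19,105.5),(*c,.19,4.75),(*c,.083,4.75)])
E
```

```text
t 15.9 grasp [562.9 -84.8 190.2] psi 4.8 tilt 0.07 w 61.2 F [ 0.   0.8 -0.2]
turn z 0.4403 | shift x -0.449 y -8.850 z 0.003 to [423. 336. 190.] psi -74.5
turn z -0.0000 | shift x 0.000 y 0.000 z 2.260 to [423. 336.  77.] psi -74.5
turn z -0.0000 | shift x 0.000 y 0.000 z -2.260 to [423. 336. 190.] psi -74.5
turn z -0.4403 | shift x -7.689 y 2.094 z 0.000 to [559. -39. 190.] psi 4.7
turn z -0.0000 | shift x 0.000 y 0.000 z 2.140 to [559. -39.  83.] psi 4.8
```

Request:
move_arm --series "0 0 0 0 0 0.044 0.6; 0 0 0 0 0 0.044 0.6; 0 0 0 0 0 0.044 0.6; 0 0 0 0 0 0.044 0.6; 0 0 0 0 0 0.044 0.6; 0 0 0 0 0 0.044 0.6; 0 0 0 0 0 0.044 0.6; 0 0 0 0 0 0.044 0.6; 0 0 0 0 0 0.044 0.6; 0 0 0 0 0 0.044 0.6; -0.02 -0.5 0 0 0 0 0.6; -0.02 -0.5 0 0 0 0 0.6; -0.02 -0.5 0 0 0 0 0.6; -0.02 -0.5 0 0 0 0 0.6; -0.02 -0.5 0 0 0 0 0.6; -0.02 -0.5 0 0 0 0 0.6; -0.02 -0.5 0 0 0 0 0.6; -0.03 -0.5 0 0 0 0 0.6; -0.03 -0.5 0 0 0 0 0.6; -0.03 -0.5 0 0 0 0 0.6"

```text
time_s: 17.9
eef_pos: [0.484, 0.1539, 0.3508]
orientation: [0.991, 0.135, -0.001, 0.0]
contact_force: [0.4, 0.4, 0.0]
width: 0.0706
finger_force: 0.0
```

Request:
move_arm --series "-0.03 -0.55 0 0 0 0 0.7; -0.03 -0.55 0 0 0 0 0.7; -0.03 -0.55 0 0 0 0 0.7; -0.03 -0.55 0 0 0 0 0.7; -0.03 -0.55 0 0 0 0 0.7; -0.03 -0.55 0 0 0 0 0.7; -0.03 -0.55 0 0 0 0 0.7; 0 0 0 0 0 0 0.7; 0 0 0 0 0 0 0.7; 0 0 0 0 0 0 0.7"

```text
time_s: 18.9
eef_pos: [0.4231, 0.335, 0.3518]
orientation: [0.991, 0.135, -0.001, 0.001]
contact_force: [-0.1, 0.2, -0.1]
width: 0.0746
finger_force: 0.0
```

```bash
python3 - <<'E'
from h import *
P,C=look("5")
HT["can"]=94;items(P,dict(can=inpan(-.088)));pan(P)
items(P,dict(jar=(.4267,.218),carton=(.4228,.336),tin=(.531,.342),tub=(.6367,.222)))
c=inpan(-.043)
legs([(.423,.3356,.077,105.5),(.423,.3356,.19,105.5),(*c,.19,4.75),(*c,.083,4.75)])
E
```

```text
can 651 (array([564.3, -86.3]), array([46. , 47.6]), 70.1) mean [564.5 -86.1  94. ] mid [563.3 -85.9]
pan 1982 (array([555.2,   4.8]), array([117.1, 292.8]), 4.9)
jar 465 (array([426.6, 218. ]), array([41.3, 41.4]), 41.3) mean [427.  217.3  93.8] mid [426.2 218.3]
carton 365 (array([421.3, 336. ]), array([40.5, 53.1]), 16.7) mean [420.4 333.7  90. ] mid [421.5 336.2]
tin 844 (array([530.7, 342.5]), array([57. , 48.8]), 86.3) mean [531.8 341.   92. ] mid [530.  342.4]
tub 416 (array([637.3, 222. ]), array([37.9, 37.2]), 26.2) mean [637.5 221.5  89.8] mid [636.3 222.3]
t 19.0 grasp [423.2 334.7 189.3] psi -74.5 tilt 0.03 w 74.6 F [-0.4  0.6 -0.8]
turn z -0.0001 | shift x 0.001 y -0.018 z 2.246 to [423. 336.  77.] psi -74.5
turn z -0.0000 | shift x 0.000 y 0.000 z -2.260 to [423. 336. 190.] psi -74.5
turn z -0.4403 | shift x -7.689 y 2.094 z 0.000 to [559. -39. 190.] psi 4.8
turn z -0.0000 | shift x 0.000 y 0.000 z 2.140 to [559. -39.  83.] psi 4.8
```

Request:
move_arm --series "0 -0.02 0.4 0 0 0 0.7; 0 0 0.5 0 0 0 0.7; 0 0 0.5 0 0 0 0.7; 0 0 0.45 0 0 0 0.7; 0 0 0.25 0 0 0 0.7; 0 0 0.15 0 0 0 0.7; 0 0 0 0 0 0 0.7; 0 0 0 0 0 0 -1; 0 0 0 0 0 0 -1; 0 0 0 0 0 0 -1; 0 0 0 0 0 0 -1; 0 0 0 0 0 0 -1; 0 0 -0.2 0 0 0 -1; 0 0 -0.4 0 0 0 -1; 0 0 -0.4 0 0 0 -1; 0 0 -0.4 0 0 0 -1; 0 0 -0.4 0 0 0 -1; 0 0 -0.4 0 0 0 -1; 0 0 -0.05 0 0 0 -1; 0 0 0 0 0 0 -1"

```text
time_s: 21.0
eef_pos: [0.4226, 0.3366, 0.353]
orientation: [0.991, 0.135, 0.0, -0.0]
contact_force: [0.8, 0.2, -1.6]
width: 0.05
finger_force: 15.0
```

Request:
move_arm --series "0 0 0 0 0 -0.04 -1; 0 0 0 0 0 -0.04 -1; 0 0 0 0 0 -0.04 -1; 0 0 0 0 0 -0.04 -1; 0 0 0 0 0 -0.04 -1; 0 0 0 0 0 -0.04 -1; 0 0 0 0 0 -0.04 -1; 0 0 0 0 0 -0.04 -1; 0 0 0 0 0 -0.04 -1; 0 0 0 0 0 -0.04 -1; 0 0 0 0 0 -0.04 -1; -0.5 0.14 0 0 0 0 -1; -0.5 0.14 0 0 0 0 -1; -0.5 0.14 0 0 0 0 -1; -0.5 0.14 0 0 0 0 -1; -0.5 0.14 0 0 0 0 -1; -0.5 0.14 0 0 0 0 -1; -0.5 0.14 0 0 0 0 -1; -0.5 0.14 0 0 0 0 -1; -0.5 0.14 0 0 0 0 -1"

```text
time_s: 23.0
eef_pos: [0.5041, 0.1166, 0.3507]
orientation: [0.677, 0.736, -0.001, -0.001]
contact_force: [0.7, 0.6, -2.3]
width: 0.0503
finger_force: 15.0
```

Request:
move_arm --series "-0.5 0.14 0 0 0 0 -1; -0.5 0.14 0 0 0 0 -1; -0.5 0.14 0 0 0 0 -1; -0.5 0.14 0 0 0 0 -1; -0.5 0.14 0 0 0 0 -1; -0.5 0.13 0 0 0 0 -1; -0.18 0 0 0 0 0 -1; 0 0 0 0 0 0 -1; 0 0 0 0 0 0 -1; 0 0 0 0 0 0 -1"

```text
time_s: 24.0
eef_pos: [0.5583, -0.0364, 0.3525]
orientation: [0.677, 0.736, 0.0, -0.0]
contact_force: [-0.4, 0.1, -1.9]
width: 0.0496
finger_force: 15.0
```

```bash
python3 - <<'E'
from h import *
c=inpan(-.043)
legs([(*c,.081,4.75)])
E
```

```text
t 24.0 grasp [558.3 -36.3 189.5] psi 4.8 tilt 0.03 w 49.6 F [-0.4  0.1 -1.9]
turn z 0.0004 | shift x -0.053 y 0.013 z 2.170 to [559. -39.  81.] psi 4.8
```

Request:
move_arm --series "-0.09 0.01 0.3 0 0 0 -1; 0 0 0.5 0 0 0 -1; 0 0 0.5 0 0 0 -1; 0 0 0.4 0 0 0 -1; 0 0 0.25 0 0 0 -1; 0 0 0.14 0 0 0 -1; 0 0 0.08 0 0 0 -1; 0 0 0 0 0 0 -1; 0 0 0 0 0 0 0.4; 0 0 0 0 0 0 0.4; 0 0 0 0 0 0 0.4; 0 0 0 0 0 0 0.4; 0 0 -0.3 0 0 0 0.4; 0 0 -0.5 0 0 0 0.4; 0 0 -0.5 0 0 0 0.4; 0 0 -0.5 0 0 0 0.4; 0 0 -0.37 0 0 0 0.6; 0 0 0 0 0 0 0.7; 0 0 0 0 0 0 0.7"

```text
time_s: 25.9
eef_pos: [0.5594, -0.0418, 0.3532]
orientation: [0.677, 0.736, 0.0, 0.0]
contact_force: [-0.2, 0.1, -0.7]
width: 0.0744
finger_force: 0.0
```

```bash
python3 - <<'E'
from h import *
c=inpan(.000)
legs([(.5308,.3418,.19,86.5),(.5308,.3418,.077,86.5),(.5308,.3418,.19,86.5),(*c,.19,4.75),(*c,.083,4.75)])
E
```

```text
t 25.9 grasp [559.6 -41.9 190.2] psi 4.8 tilt 0.07 w 74.4 F [-0.2  0.1 -0.7]
turn z -0.4541 | shift x 1.044 y 7.624 z 0.003 to [531. 342. 190.] psi 86.5
turn z -0.0000 | shift x 0.000 y 0.000 z 2.260 to [531. 342.  77.] psi 86.5
turn z -0.0000 | shift x 0.000 y 0.000 z -2.260 to [531. 342. 190.] psi 86.5
turn z 0.4542 | shift x -6.774 y -0.065 z 0.000 to [556.   4. 190.] psi 4.8
turn z -0.0000 | shift x 0.000 y 0.000 z 2.140 to [556.   4.  83.] psi 4.8
```

Request:
move_arm --series "0 0 0 0 0 -0.0454 0.6; 0 0 0 0 0 -0.0454 0.6; 0 0 0 0 0 -0.0454 0.6; 0 0 0 0 0 -0.0454 0.6; 0 0 0 0 0 -0.0454 0.6; 0 0 0 0 0 -0.0454 0.6; 0 0 0 0 0 -0.0454 0.6; 0 0 0 0 0 -0.0454 0.6; 0 0 0 0 0 -0.0454 0.6; 0 0 0 0 0 -0.0454 0.6; 0.06 0.5 0 0 0 0 0.7; 0.07 0.5 0 0 0 0 0.7; 0.07 0.5 0 0 0 0 0.7; 0.07 0.5 0 0 0 0 0.7; 0.07 0.5 0 0 0 0 0.7; 0.07 0.5 0 0 0 0 0.7; 0.07 0.5 0 0 0 0 0.7; 0.07 0.5 0 0 0 0 0.7; 0.07 0.5 0 0 0 0 0.7; 0.07 0.5 0 0 0 0 0.7"

```text
time_s: 27.9
eef_pos: [0.54, 0.2108, 0.3507]
orientation: [0.031, 1.0, -0.001, -0.001]
contact_force: [-0.5, 0.3, 0.3]
width: 0.0749
finger_force: 0.0
```

Request:
move_arm --series "0.07 0.5 0 0 0 0 0.7; 0.07 0.5 0 0 0 0 0.7; 0.07 0.5 0 0 0 0 0.7; 0.07 0.5 0 0 0 0 0.7; 0.07 0.5 0 0 0 0 0.7; 0 0.124 0 0 0 0 0.7; 0 0 0 0 0 0 0.7; 0 0 0 0 0 0 0.7; 0 0 0 0 0 0 0.7"

```text
time_s: 28.8
eef_pos: [0.5313, 0.3407, 0.3525]
orientation: [0.031, 1.0, -0.0, -0.0]
contact_force: [0.5, -0.4, -0.3]
width: 0.0745
finger_force: 0.0
```

```bash
python3 - <<'E'
from h import *
P,C=look("6")
HT["can"]=HT["carton"]=94;items(P,dict(can=inpan(-.088),carton=inpan(-.045)));pan(P)
items(P,dict(jar=(.4267,.218),tin=(.531,.342),tub=(.6367,.222)))
legs([(.5308,.3418,.077,86.5)])
E
```

```text
can 829 (array([562.6, -78.5]), array([49.6, 60.8]), 1.1) mean [563.7 -79.4  94.1] mid [562.4 -78.5]
carton 814 (array([560.2, -49.9]), array([52.6, 53.5]), 5.6) mean [561.2 -47.1  94. ] mid [559.6 -49.1]
pan 2080 (array([554.7,   4.5]), array([118. , 292.3]), 4.7)
jar 471 (array([426.1, 218. ]), array([40.4, 41.3]), 47.2) mean [427.2 217.2  93.8] mid [426.7 217.9]
tin 586 (array([529.4, 342.5]), array([55. , 50.5]), 87.0) mean [527.9 339.9  92.2] mid [529.4 342.4]
tub 415 (array([636.6, 222.1]), array([37.5, 37.7]), 18.5) mean [637.4 221.5  89.7] mid [636.6 222.4]
t 28.9 grasp [531.3 340.8 189.8] psi 86.4 tilt 0.01 w 74.6 F [ 0.3  1.  -0.6]
turn z -0.0005 | shift x 0.010 y 0.019 z 2.256 to [531. 342.  77.] psi 86.5
```

Request:
move_arm --series "0 0.02 0.4 0 0 0 0.7; 0 0 0.5 0 0 0 0.7; 0 0 0.5 0 0 0 0.7; 0 0 0.45 0 0 0 0.7; 0 0 0.25 0 0 0 0.7; 0 0 0.15 0 0 0 0.7; 0 0 0 0 0 0 0.7; 0 0 0 0 0 0 -1; 0 0 0 0 0 0 -1; 0 0 0 0 0 0 -1; 0 0 0 0 0 0 -1; 0 0 0 0 0 0 -1; 0 0 -0.2 0 0 0 -1; 0 0 -0.4 0 0 0 -1; 0 0 -0.4 0 0 0 -1; 0 0 -0.4 0 0 0 -1; 0 0 -0.4 0 0 0 -1; 0 0 -0.4 0 0 0 -1; 0 0 -0.05 0 0 0 -1; 0 0 0 0 0 0 -1"

```text
time_s: 30.9
eef_pos: [0.531, 0.3429, 0.3529]
orientation: [0.031, 1.0, 0.0, 0.0]
contact_force: [0.9, 0.4, -1.8]
width: 0.052
finger_force: 15.0
```

Request:
move_arm --series "0 0 0 0 0 0.0454 -1; 0 0 0 0 0 0.0454 -1; 0 0 0 0 0 0.0454 -1; 0 0 0 0 0 0.0454 -1; 0 0 0 0 0 0.0454 -1; 0 0 0 0 0 0.0454 -1; 0 0 0 0 0 0.0454 -1; 0 0 0 0 0 0.0454 -1; 0 0 0 0 0 0.0454 -1; 0 0 0 0 0 0.0454 -1; -0.5 0 0 0 0 0 -1; -0.5 0 0 0 0 0 -1; -0.5 0 0 0 0 0 -1; -0.5 0 0 0 0 0 -1; -0.5 0 0 0 0 0 -1; -0.5 0 0 0 0 0 -1; -0.5 0 0 0 0 0 -1; -0.5 0 0 0 0 0 -1; -0.5 0 0 0 0 0 -1; -0.5 0 0 0 0 0 -1"

```text
time_s: 32.9
eef_pos: [0.5515, 0.0927, 0.3505]
orientation: [0.677, 0.736, -0.001, -0.001]
contact_force: [1.0, 0.6, -0.2]
width: 0.052
finger_force: 15.0
```

Request:
move_arm --series "-0.5 -0.05 0 0 0 0 -1; -0.5 0 0 0 0 0 -1; -0.5 0 0 0 0 0 -1; -0.27 0 0 0 0 0 -1; 0 0 0 0 0 0 -1; 0 0 0 0 0 0 -1; 0 0 0 0 0 0 -1"

```text
time_s: 33.6
eef_pos: [0.5566, 0.0063, 0.3523]
orientation: [0.677, 0.736, 0.0, -0.0]
contact_force: [0.2, 0.3, -1.9]
width: 0.0521
finger_force: 15.0
```

```bash
python3 - <<'E'
from h import *
c=inpan(.000)
legs([(*c,.081,4.75)])
P,C=look("7");k=C.astype(int)
W=P[(C[:,2].astype(int)-C[:,0]>50)&(P[:,2]>.09)&(P[:,2]<.1)&(abs(P[:,0]-.559)<.05)&(abs(P[:,1]+.045)<.06)]
print("carton blue",len(W),rect(W))
E
```

```text
t 33.6 grasp [556.5   6.4 189.3] psi 4.8 tilt 0.04 w 52.1 F [ 0.2  0.3 -1.9]
turn z 0.0004 | shift x -0.046 y -0.022 z 2.166 to [556.   4.  81.] psi 4.8
carton blue 403 (array([559.8, -42.6]), array([51.5, 35.6]), 4.5)
```

Request:
move_arm --series "-0.09 -0.02 0.3 0 0 0 -1; 0 0 0.5 0 0 0 -1; 0 0 0.5 0 0 0 -1; 0 0 0.4 0 0 0 -1; 0 0 0.25 0 0 0 -1; 0 0 0.14 0 0 0 -1; 0 0 0.08 0 0 0 -1; 0 0 0 0 0 0 -1; 0 0 0 0 0 0 0.5; 0 0 0 0 0 0 0.5; 0 0 0 0 0 0 0.5; 0 0 0 0 0 0 0.5; 0 0 -0.3 0 0 0 0.5; 0 0 -0.5 0 0 0 0.5; 0 0 -0.5 0 0 0 0.5; 0 0 -0.5 0 0 0 0.5; 0 0 -0.37 0 0 0 0.6; 0 0 0 0 0 0 0.6; 0 0 0 0 0 0 0.6"

```text
time_s: 35.6
eef_pos: [0.556, 0.0007, 0.3531]
orientation: [0.677, 0.736, 0.0, 0.0]
contact_force: [0.3, -0.1, -0.6]
width: 0.0703
finger_force: 0.0
```

```bash
python3 - <<'E'
from h import *
c=inpan(.045)
P,C=look("8");items(P,dict(jar=(.4267,.218),tub=(.6367,.222)));pan(P)
legs([(.4265,.218,.19,4.75),(.4265,.218,.077,4.75),(.4265,.218,.19,4.75),(*c,.19,4.75),(*c,.083,4.75)])
E
```

```text
jar 468 (array([426.3, 217.8]), array([41.6, 43.6]), 32.7) mean [427.2 217.3  93.8] mid [426.1 217.8]
tub 422 (array([636.8, 222.3]), array([37.3, 38.1]), 2.7) mean [637.4 221.5  89.6] mid [636.9 222.4]
pan 1690 (array([554.6,   4.3]), array([117.6, 293.1]), 4.8)
t 35.7 grasp [555.5   0.7 188.3] psi 4.8 tilt 0.11 w 70.6 F [-0.8  0.1  0. ]
turn z 0.0001 | shift x 4.544 y -2.212 z -0.034 to [426. 218. 190.] psi 4.7
turn z -0.0000 | shift x 0.000 y 0.000 z 2.260 to [426. 218.  77.] psi 4.7
turn z -0.0000 | shift x 0.000 y 0.000 z -2.260 to [426. 218. 190.] psi 4.7
turn z -0.0000 | shift x -3.579 y 2.219 z 0.000 to [552.  49. 190.] psi 4.7
turn z -0.0000 | shift x 0.000 y 0.000 z 2.140 to [552.  49.  83.] psi 4.7
```

Request:
move_arm --series "0.3 -0.15 0 0 0 0 0.6; 0.5 -0.245 0 0 0 0 0.6; 0.5 -0.245 0 0 0 0 0.6; 0.5 -0.245 0 0 0 0 0.6; 0.5 -0.245 0 0 0 0 0.6; 0.5 -0.245 0 0 0 0 0.6; 0.5 -0.245 0 0 0 0 0.6; 0.5 -0.245 0 0 0 0 0.6; 0.5 -0.245 0 0 0 0 0.6; 0.25 -0.1 0 0 0 0 0.6; 0 0 0 0 0 0 0.6; 0 0 0 0 0 0 0.6; 0 0 0 0 0 0 0.6"

```text
time_s: 37.0
eef_pos: [0.4274, 0.2176, 0.3524]
orientation: [0.678, 0.735, -0.0, 0.0]
contact_force: [0.1, 0.2, 1.3]
width: 0.0705
finger_force: 0.0
```

```bash
python3 - <<'E'
from h import *
P,C=look("9");items(P,dict(jar=(.4267,.218),tub=(.6367,.222)));HT["tin"]=96;items(P,dict(tin=inpan(-.002)))
legs([(.4265,.218,.077,4.75)])
E
```

```text
jar 436 (array([425.2, 218.4]), array([40. , 43.7]), 52.1) mean [427.2 216.1  93.7] mid [426.2 217.7]
tub 410 (array([636.7, 222.2]), array([38.8, 36.6]), 26.1) mean [637.3 221.6  89.8] mid [635.7 222.4]
tin 1001 (array([556.2,  -3.9]), array([55.9, 59.9]), 5.2) mean [557.4  -1.   96. ] mid [555.8  -3.1]
t 37.1 grasp [427.5 217.4 189.5] psi 4.7 tilt 0.02 w 70.4 F [-0.5  0.2 -1.3]
turn z -0.0004 | shift x 0.013 y -0.018 z 2.250 to [426. 218.  77.] psi 4.8
```

Request:
move_arm --series "0 -0.02 0.4 0 0 0 0.6; 0 0 0.5 0 0 0 0.6; 0 0 0.5 0 0 0 0.6; 0 0 0.45 0 0 0 0.6; 0 0 0.25 0 0 0 0.6; 0 0 0.15 0 0 0 0.6; 0 0 0 0 0 0 0.6; 0 0 0 0 0 0 -1; 0 0 0 0 0 0 -1; 0 0 0 0 0 0 -1; 0 0 0 0 0 0 -1; 0 0 0 0 0 0 -1; 0 0 -0.2 0 0 0 -1; 0 0 -0.4 0 0 0 -1; 0 0 -0.4 0 0 0 -1; 0 0 -0.4 0 0 0 -1; 0 0 -0.4 0 0 0 -1; 0 0 -0.4 0 0 0 -1; 0 0 -0.05 0 0 0 -1; 0 0 0 0 0 0 -1"

```text
time_s: 39.1
eef_pos: [0.426, 0.2182, 0.3529]
orientation: [0.677, 0.736, 0.0, 0.0]
contact_force: [-0.1, 0.6, -3.1]
width: 0.0417
finger_force: 15.0
```

Request:
move_arm --series "-0.3 0.19 0 0 0 0 -1; -0.5 0.31 0 0 0 0 -1; -0.5 0.31 0 0 0 0 -1; -0.5 0.31 0 0 0 0 -1; -0.5 0.31 0 0 0 0 -1; -0.5 0.31 0 0 0 0 -1; -0.5 0.31 0 0 0 0 -1; -0.3 0.17 0 0 0 0 -1; 0 0 0 0 0 0 -1; 0 0 0 0 0 0 -1; 0 0 0 0 0 0 -1"

```text
time_s: 40.2
eef_pos: [0.5511, 0.0489, 0.3524]
orientation: [0.677, 0.736, -0.0, -0.0]
contact_force: [-0.8, -0.4, -1.9]
width: 0.0415
finger_force: 15.0
```

```bash
python3 - <<'E'
from h import *
c=inpan(.044)
legs([(*c,.081,4.75)])
E
```

```text
t 40.2 grasp [551.   49.  189.4] psi 4.8 tilt 0.05 w 41.5 F [-0.8 -0.4 -1.9]
turn z 0.0004 | shift x -0.024 y 0.017 z 2.168 to [552.  48.  81.] psi 4.8
```

Request:
move_arm --series "-0.02 0.02 0.3 0 0 0 -1; 0 0 0.5 0 0 0 -1; 0 0 0.5 0 0 0 -1; 0 0 0.4 0 0 0 -1; 0 0 0.25 0 0 0 -1; 0 0 0.14 0 0 0 -1; 0 0 0.08 0 0 0 -1; 0 0 0 0 0 0 -1; 0 0 0 0 0 0 0.3; 0 0 0 0 0 0 0.3; 0 0 0 0 0 0 0.3; 0 0 0 0 0 0 0.3; 0 0 -0.3 0 0 0 0.3; 0 0 -0.5 0 0 0 0.3; 0 0 -0.5 0 0 0 0.3; 0 0 -0.5 0 0 0 0.3; 0 0 -0.37 0 0 0 0.6; 0 0 0 0 0 0 0.6; 0 0 0 0 0 0 0.6"

```text
time_s: 42.1
eef_pos: [0.5526, 0.0471, 0.3532]
orientation: [0.677, 0.736, 0.0, 0.0]
contact_force: [-0.7, 0.2, -0.4]
width: 0.0707
finger_force: 0.0
```

```bash
python3 - <<'E'
from h import *
c=inpan(.088)
legs([(.6368,.2222,.19,4.75),(.6368,.2222,.075,4.75),(.6368,.2222,.19,4.75),(*c,.19,4.75),(*c,.083,4.75)])
E
```

```text
t 42.1 grasp [552.8  47.1 190.2] psi 4.8 tilt 0.07 w 70.7 F [-0.7  0.2 -0.4]
turn z 0.0000 | shift x 3.351 y 1.964 z 0.003 to [637. 222. 190.] psi 4.7
turn z -0.0000 | shift x 0.000 y 0.000 z 2.300 to [637. 222.  75.] psi 4.7
turn z -0.0000 | shift x 0.000 y 0.000 z -2.300 to [637. 222. 190.] psi 4.7
turn z -0.0000 | shift x -2.455 y -1.980 z 0.000 to [548.  92. 190.] psi 4.7
turn z -0.0000 | shift x 0.000 y 0.000 z 2.140 to [548.  92.  83.] psi 4.7
```

Request:
move_arm --series "0.3 0.18 0 0 0 0 0.6; 0.5 0.29 0 0 0 0 0.6; 0.5 0.29 0 0 0 0 0.6; 0.5 0.29 0 0 0 0 0.6; 0.5 0.29 0 0 0 0 0.6; 0.5 0.29 0 0 0 0 0.6; 0.35 0.22 0 0 0 0 0.6; 0.2 0.115 0 0 0 0 0.6; 0 0 0 0 0 0 0.6; 0 0 0 0 0 0 0.6; 0 0 0 0 0 0 0.6"

```text
time_s: 43.2
eef_pos: [0.6365, 0.2214, 0.3526]
orientation: [0.677, 0.736, -0.0, 0.0]
contact_force: [-0.2, -1.1, -0.2]
width: 0.07
finger_force: 0.0
```

```bash
python3 - <<'E'
from h import *
P,C=look("10");items(P,dict(tub=(.6367,.222)));HT["jar"]=98;items(P,dict(jar=inpan(.044)))
legs([(.6368,.2222,.075,4.75)])
E
```

```text
tub 242 (array([636.4, 221.9]), array([37.7, 36.3]), 7.9) mean [638.7 220.   90. ] mid [635.9 222.1]
jar 682 (array([556.3,  39.6]), array([56.2, 50.3]), 84.7) mean [554.5  40.3  97.6] mid [554.8  40.2]
t 43.3 grasp [636.6 221.3 190. ] psi 4.7 tilt 0.03 w 70.7 F [-0.1  0.   0. ]
turn z -0.0003 | shift x 0.018 y 0.006 z 2.301 to [637. 222.  75.] psi 4.7
```

View pics/scene10.png

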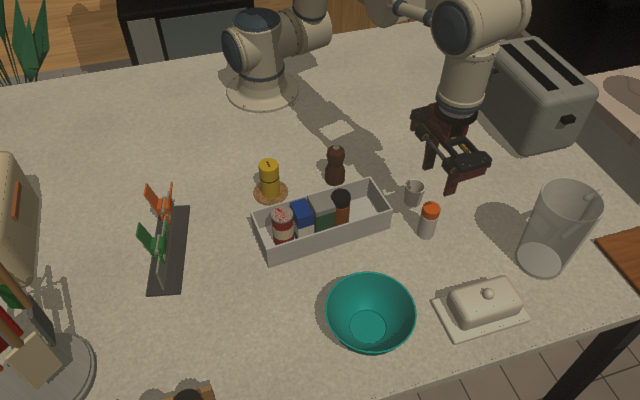

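The view shows the timer on the coaster (268,180). Can, carton, tin and jar stand in a row in the pan (283–341, ~215), with free space at the right end. The tub is at (429,220) with the gripper above it.

Request:
move_arm --series "0.02 0 0.4 0 0 0 0.6; 0 0 0.5 0 0 0 0.6; 0 0 0.5 0 0 0 0.6; 0 0 0.45 0 0 0 0.6; 0 0 0.25 0 0 0 0.6; 0 0 0.2 0 0 0 0.6; 0 0 0 0 0 0 0.6; 0 0 0 0 0 0 -1; 0 0 0 0 0 0 -1; 0 0 0 0 0 0 -1; 0 0 0 0 0 0 -1; 0 0 0 0 0 0 -1; 0 0 -0.2 0 0 0 -1; 0 0 -0.4 0 0 0 -1; 0 0 -0.4 0 0 0 -1; 0 0 -0.4 0 0 0 -1; 0 0 -0.4 0 0 0 -1; 0 0 -0.4 0 0 0 -1; 0 0 -0.1 0 0 0 -1; 0 0 0 0 0 0 -1"

```text
time_s: 45.3
eef_pos: [0.6366, 0.2232, 0.3538]
orientation: [0.677, 0.736, 0.001, 0.001]
contact_force: [0.6, -1.1, -2.1]
width: 0.0378
finger_force: 15.0
```

Request:
move_arm --series "-0.3 -0.24 0 0 0 0 -1; -0.5 -0.4 0 0 0 0 -1; -0.5 -0.4 0 0 0 0 -1; -0.5 -0.4 0 0 0 0 -1; -0.4 -0.34 0 0 0 0 -1; -0.25 -0.2 0 0 0 0 -1; 0 0 0 0 0 0 -1; 0 0 0 0 0 0 -1; 0 0 0 0 0 0 -1"

```text
time_s: 46.2
eef_pos: [0.5485, 0.0936, 0.3522]
orientation: [0.677, 0.736, -0.0, -0.0]
contact_force: [0.4, -0.0, -2.7]
width: 0.038
finger_force: 15.0
```

```bash
python3 - <<'E'
from h import *
c=inpan(.087)
legs([(*c,.079,4.75)])
P,C=look("11",("top",));pan(P)
Q=P[(P[:,2]>.088)&(P[:,2]<.101)&(abs(P[:,0]-.5556)<.05)&(abs(P[:,1])<.14)];a=np.radians(PA)
v=(Q[:,:2]-PC)@np.array([-np.sin(a),np.cos(a)]);print(np.histogram(v*1000,bins=np.arange(-130,131,5)))
E
```

```text
t 46.2 grasp [548.4  93.7 189.2] psi 4.8 tilt 0.03 w 38.0 F [ 0.4 -0.  -2.7]
turn z 0.0003 | shift x -0.059 y -0.005 z 2.204 to [548.  91.  79.] psi 4.7
pan 467 (array([559.8, -34.2]), array([113.1, 213.8]), 4.8)
(array([ 0,  0,  0, 12, 30, 35, 40, 43, 43, 38, 35, 29,  7, 46, 45, 47, 45,
       45, 46, 47, 12, 42, 49, 49, 50, 50, 50, 52, 49, 50,  4,  0,  0,  0,
        0,  0,  0,  0,  8,  0,  0,  0,  0,  0,  0,  0,  0,  0,  0,  0,  0,
        0]), array([-130, -125, -120, -115, -110, -105, -100,  -95,  -90,  -85,  -80,
        -75,  -70,  -65,  -60,  -55,  -50,  -45,  -40,  -35,  -30,  -25,
        -20,  -15,  -10,   -5,    0,    5,   10,   15,   20,   25,   30,
         35,   40,   45,   50,   55,   60,   65,   70,   75,   80,   85,
         90,   95,  100,  105,  110,  115,  120,  125,  130]))
```

Request:
move_arm --series "-0.06 0 0.3 0 0 0 -1; 0 0 0.5 0 0 0 -1; 0 0 0.5 0 0 0 -1; 0 0 0.4 0 0 0 -1; 0 0 0.25 0 0 0 -1; 0 0 0.16 0 0 0 -1; 0 0 0.1 0 0 0 -1; 0 0 0 0 0 0 -1; 0 0 0 0 0 0 0.3; 0 0 0 0 0 0 0.3; 0 0 0 0 0 0 0.3; 0 0 0 0 0 0 0.3; 0 0 -0.3 0 0 0 0.3; 0 0 -0.5 0 0 0 0.3; 0 0 -0.5 0 0 0 0.3; 0 0 -0.5 0 0 0 0.3; 0 0 -0.4 0 0 0 0.6; 0 0 0 0 0 0 0.7; 0 0 0 0 0 0 0.7"

```text
time_s: 48.15
eef_pos: [0.5483, 0.0899, 0.3527]
orientation: [0.677, 0.736, 0.0, 0.0]
contact_force: [-0.1, 0.1, -0.6]
width: 0.0738
finger_force: 0.0
```

```bash
python3 - <<'E'
from h import *
psi=77.9
a=np.radians(-12.1);b=np.array([.5098,-.3298]);u=np.array([np.cos(a),np.sin(a)])
A=b-.055*u;B=b+.055*u;print(A,B)
legs([(*A,.20,psi),(*A,.132,psi)])
E
```

```text
[ 0.45602192 -0.31827098] [ 0.56357808 -0.34132902]
t 48.1 grasp [548.5  89.9 189.7] psi 4.8 tilt 0.07 w 73.8 F [-0.1  0.1 -0.6]
turn z -0.4063 | shift x 0.098 y -8.370 z -0.206 to [ 456. -318.  200.] psi 77.9
turn z -0.0000 | shift x 0.000 y 0.000 z 1.360 to [ 456. -318.  132.] psi 77.9
```

```bash
python3 - <<'E'
from h import *
a=np.radians(-12.1);b=np.array([.5098,-.3298]);u=np.array([np.cos(a),np.sin(a)]);w=np.array([-u[1],u[0]])
for n in("scene","top"):
    z=np.load(f"pics/{n}0.npz");p=z["p"].astype(int);W=cloud(n,z["p"],z["d"])
    for nm,m in(("orange",(p[...,0]-p[...,2]>50)&(p[...,0]-p[...,1]>25)),("green",(p[...,1]-p[...,0]>25)&(p[...,1]-p[...,2]>10))):
        m=m&(abs(W[...,0]-.51)<.12)&(abs(W[...,1]+.33)<.09)&(W[...,2]>.125)
        q=W[m];s=(q[:,:2]-b)@u*1000;t=(q[:,:2]-b)@w*1000
        for sg in(-1,1):
            k=np.sign(t)==sg
            if k.sum()>5: print(n,nm,sg,k.sum(),"s",np.percentile(s[k],[2,98]).round(1),"t",np.percentile(t[k],[2,98]).round(1),"z",q[k,2].max().round(4))
E
```

```text
scene orange -1 84 s [-66.8 -32.5] t [-25.9 -18.4] z 0.1441
scene orange 1 38 s [-67.2 -33.4] t [22.5 28.2] z 0.1433
scene green -1 27 s [37.6 71.1] t [-26.3 -21.3] z 0.1422
scene green 1 32 s [38.8 71.4] t [22.1 27.6] z 0.1421
top orange -1 103 s [-66.3 -33.7] t [-26.7 -19. ] z 0.1425
top orange 1 36 s [-66.6 -33.8] t [23.3 28.6] z 0.1427
top green -1 88 s [38.5 69.3] t [-26.9 -19.2] z 0.1421
top green 1 30 s [38.8 69.4] t [22.7 27.6] z 0.1421
```

Request:
move_arm --series "0 0 -0.1 0 0 -0.0406 0.7; 0 0 -0.1 0 0 -0.0406 0.7; 0 0 -0.1 0 0 -0.0406 0.7; 0 0 -0.1 0 0 -0.0406 0.7; 0 0 -0.1 0 0 -0.0406 0.7; 0 0 -0.1 0 0 -0.0406 0.7; 0 0 0 0 0 -0.0406 0.7; 0 0 0 0 0 -0.0406 0.7; 0 0 0 0 0 -0.0406 0.7; 0 0 0 0 0 -0.0409 0.7; 0 -0.5 0 0 0 0 0.7; 0 -0.5 0 0 0 0 0.7; 0 -0.5 0 0 0 0 0.7; 0 -0.5 0 0 0 0 0.7; 0 -0.5 0 0 0 0 0.7; 0 -0.5 0 0 0 0 0.7; 0 -0.5 0 0 0 0 0.7; 0 -0.5 0 0 0 0 0.7; 0 -0.5 0 0 0 0 0.7; 0 -0.5 0 0 0 0 0.7"

```text
time_s: 50.15
eef_pos: [0.4955, -0.1555, 0.3802]
orientation: [0.105, 0.994, 0.0, -0.001]
contact_force: [0.3, 0.0, 0.4]
width: 0.0746
finger_force: 0.0
```

Request:
move_arm --series "0.1 -0.5 0 0 0 0 0.7; 0 -0.5 0 0 0 0 0.7; 0 -0.5 0 0 0 0 0.7; 0 -0.5 0 0 0 0 0.7; 0 -0.5 0 0 0 0 0.7; 0 -0.5 0 0 0 0 0.7; 0 -0.37 0 0 0 0 0.7; 0 0 0 0 0 0 0.7; 0 0 0 0 0 0 0.7; 0 0 0 0 0 0 0.7"

```text
time_s: 51.15
eef_pos: [0.4559, -0.3175, 0.3815]
orientation: [0.105, 0.994, 0.0, -0.0]
contact_force: [-0.8, 1.1, -0.2]
width: 0.0745
finger_force: 0.0
```

```bash
python3 - <<'E'
from h import *
a=np.radians(-12.1);b=np.array([.5098,-.3298]);u=np.array([np.cos(a),np.sin(a)])
A=b-.055*u
legs([(*A,.132,77.9)]); print(get_obs()["joint_positions"])
P,C=look("12");pan(P)
Q=P[(P[:,2]>.088)&(P[:,2]<.101)&(abs(P[:,0]-.5556)<.05)&(abs(P[:,1])<.14)];a=np.radians(PA)
v=(Q[:,:2]-PC)@np.array([-np.sin(a),np.cos(a)]);print(np.percentile(v,[1,99]))
E
```

```text
t 51.1 grasp [ 455.8 -317.3  218.5] psi 77.9 tilt 0.07 w 74.5 F [-0.8  1.1 -0.2]
turn z 0.0002 | shift x -0.009 y -0.018 z 1.730 to [ 456. -318.  132.] psi 77.9
[-6.69637773e-01 -3.18019614e-02  1.39691239e+00  3.98899354e-04
  1.77766979e+00 -2.02982307e+00]
pan 2301 (array([554.5,   4.8]), array([118.2, 292.7]), 4.4)
[-0.10963054  0.09890432]
```

View pics/scene12.png

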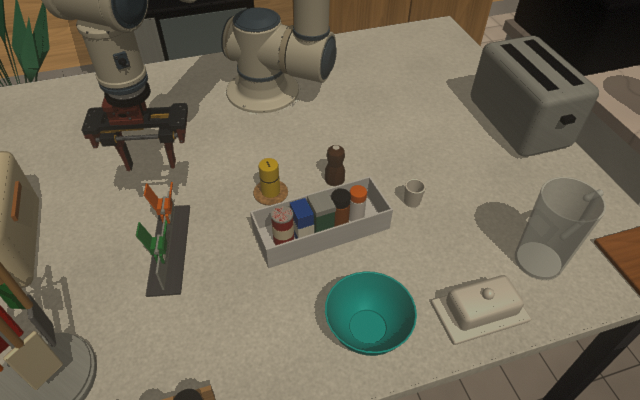

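The view shows all five groceries upright in a row in the pan (283–358, ~210) with both ends free. The gripper stands over the orange clip (160,200), and the egg cup and mill are unmoved.

Request:
move_arm --series "-0.08 0 0.2 0 0 0 0.7; 0 0 0.4 0 0 0 0.7; 0 0 0.4 0 0 0 0.7; 0 0 0.35 0 0 0 0.7; 0 0 0.2 0 0 0 0.7; 0 0 0.18 0 0 0 0.7; 0 0 0 0 0 0 0.7; 0 0 0 0 0 0 0.7; 0 0 0 0 0 0 -1; 0 0 0 0 0 0 -1; 0 0 0 0 0 0 -1; 0 0 0 0 0 0 -1; 0 0 0 0 0 0 -1; 0 0 0 0 0 0 -1; 0 0 0 0 0 0 -1; 0 0 0 0 0 0 -1" --grip_force 25

```text
time_s: 52.85
eef_pos: [0.4595, -0.3191, 0.2956]
orientation: [0.105, 0.994, 0.0, -0.0]
contact_force: [-1.1, -0.2, -0.5]
width: 0.0252
finger_force: 24.9
```

```bash
python3 - <<'E'
from h import *
legs([])
E
```

```text
t 52.9 grasp [ 459.5 -319.1  132.6] psi 77.9 tilt 0.01 w 25.2 F [-1.1 -0.2 -0.5]
```

Squeezed to 25 mm. Now lift and go towards the -y end wall.

Request:
move_arm --series "0 0 -0.1 0 0 0 -1; 0 0 -0.2 0 0 0 -1; 0 0 -0.3 0 0 0 -1; 0 0 -0.4 0 0 0 -1; 0 0 -0.4 0 0 0 -1; 0 0 -0.3 0 0 0 -1; 0 0 -0.1 0 0 0 -1; 0 0 0 0 0 0 -1; 0 0 0 0 0 0 -1"

```text
time_s: 53.75
eef_pos: [0.4595, -0.3191, 0.3848]
orientation: [0.105, 0.994, 0.0, -0.001]
contact_force: [0.3, -0.6, -0.5]
width: 0.0254
finger_force: 24.9
```

```bash
python3 - <<'E'
from h import *
a=np.radians(-12.1);b=np.array([.5098,-.3298]);u=np.array([np.cos(a),np.sin(a)]);w=np.array([-u[1],u[0]])
names=("scene","top")
for n in names:
    pp,d=camera(n);p=pp.astype(int);W=cloud(n,pp,d)
    m=(p[...,0]-p[...,2]>50)&(p[...,0]-p[...,1]>25)&(abs(W[...,0]-.46)<.06)&(abs(W[...,1]+.32)<.09)&(W[...,2]>.1)
    q=W[m];s=(q[:,:2]-b)@u*1000;t=(q[:,:2]-b)@w*1000
    if len(q)>5:print(n,len(q),np.percentile(s,[2,98]),np.percentile(t,[2,98]),np.percentile(q[:,2],[2,98]))
    if n=="scene": cv2.imwrite("pics/c13.png",cv2.resize(cv2.cvtColor(pp[60:300,60:300],cv2.COLOR_RGB2BGR),None,fx=2.5,fy=2.5))
e=inpan(-.143)
legs([(*e,.217,94.75),(*e,.129,94.75)])
E
```

```text
scene 534 [-66.93524571 -30.5923819 ] [-13.25742684  27.65961731] [0.14037792 0.31369706]
top 132 [-74.26211644 -54.70284463] [-10.86637021  38.18323448] [0.14020046 0.29467045]
t 53.9 grasp [ 459.2 -318.8  221.3] psi 77.9 tilt 0.12 w 25.4 F [ 0.2  0.  -0.4]
turn z -0.0937 | shift x -2.455 y 3.415 z 0.086 to [ 567. -139.  217.] psi 94.8
turn z -0.0000 | shift x 0.000 y 0.000 z 1.760 to [ 567. -139.  129.] psi 94.8
```

View pics/c13.png

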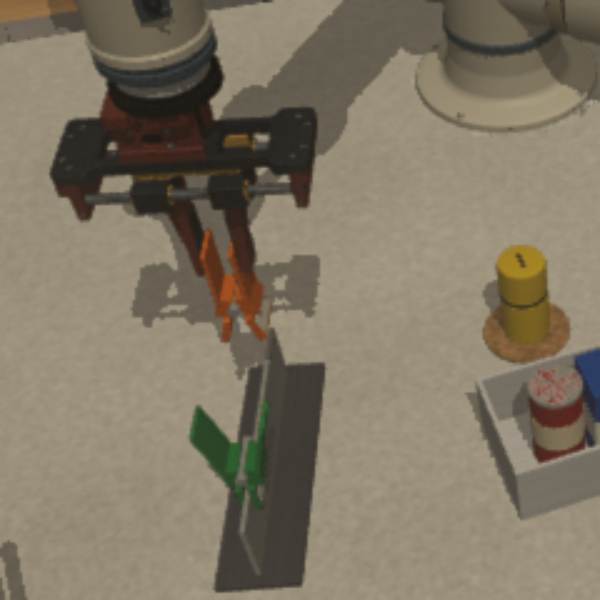

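The crop shows the orange clip held by its handles with the jaw gaping (235,310), and the green clip still on the bar (245,460).

Request:
move_arm --series "0 0 0 0 0 -0.031 -1; 0 0 0 0 0 -0.031 -1; 0 0 0 0 0 -0.0317 -1; -0.15 0.2 0 0 0 0 -1; -0.3 0.42 0 0 0 0 -1; -0.3 0.42 0 0 0 0 -1; -0.3 0.42 0 0 0 0 -1; -0.3 0.42 0 0 0 0 -1; -0.3 0.42 0 0 0 0 -1; -0.3 0.42 0 0 0 0 -1; -0.3 0.42 0 0 0 0 -1; -0.2 0.27 0 0 0 0 -1; 0 0 0 0 0 0 -1; 0 0 0 0 0 0 -1; 0 0 0 0 0 0 -1"

```text
time_s: 55.35
eef_pos: [0.5671, -0.1398, 0.3856]
orientation: [-0.041, 0.999, -0.0, -0.0]
contact_force: [-0.4, -0.8, -0.2]
width: 0.0251
finger_force: 24.9
```

```bash
python3 - <<'E'
from h import *
e=inpan(-.143)
for n in("scene","top"):
    P,C=look(None,(n,)); a=np.radians(PA);v=(P[:,:2]-PC)@np.array([-np.sin(a),np.cos(a)])*1000;s=(P[:,:2]-PC)@np.array([np.cos(a),np.sin(a)])*1000
    k=(P[:,2]>.06)&(P[:,2]<.072)&(abs(s)<30)&(v<-125)&(v>-160); print(n,"-y wall",k.sum(),np.percentile(v[k],[3,50,97]) if k.sum()>3 else"")
    k=(P[:,2]>.06)&(P[:,2]<.072)&(abs(s)<30)&(v>125)&(v<160); print(n,"+y wall",k.sum(),np.percentile(v[k],[3,50,97]) if k.sum()>3 else "")
legs([(*e,.129,94.75)])
E
```

```text
scene -y wall 52 [-144.52825892 -142.89057487 -140.40925917]
scene +y wall 63 [140.59940639 141.98463054 145.73334812]
top -y wall 0 
top +y wall 46 [140.57417306 142.41076478 144.32613252]
t 55.5 grasp [ 567.1 -140.   222.7] psi 94.7 tilt 0.02 w 25.2 F [-0.  -0.1  0.9]
turn z -0.0005 | shift x -0.009 y 0.029 z 1.874 to [ 567. -139.  129.] psi 94.8
```

Request:
move_arm --series "0 0.03 0.2 0 0 0 -1; 0 0 0.3 0 0 0 -1; 0 0 0.3 0 0 0 -1; 0 0 0.2 0 0 0 -1; 0 0 0.2 0 0 0 -1; 0 0 0.2 0 0 0 -1; 0 0 0.15 0 0 0 -1; 0 0 0.15 0 0 0 -1; 0 0 0.1 0 0 0 -1; 0 0 0.07 0 0 0 -1; 0 0 0 0 0 0 -1; 0 0 0 0 0 0 -1; 0 0 0 0 0 0 -1"

```text
time_s: 56.75
eef_pos: [0.5675, -0.1375, 0.2927]
orientation: [-0.042, 0.999, -0.0, 0.0]
contact_force: [0.6, 0.9, -0.4]
width: 0.0254
finger_force: 24.9
```

```bash
python3 - <<'E'
from h import *
legs([])
P,C=look("14",("scene",))
im=cv2.imread("pics/scene14.png")[130:290,210:410];cv2.imwrite("pics/c14.png",cv2.resize(im,None,fx=3.5,fy=3.5))
E
```

```text
t 56.8 grasp [ 567.6 -137.6  129.7] psi 94.8 tilt 0.05 w 25.4 F [ 0.6  0.9 -0.4]
```

View pics/c14.png

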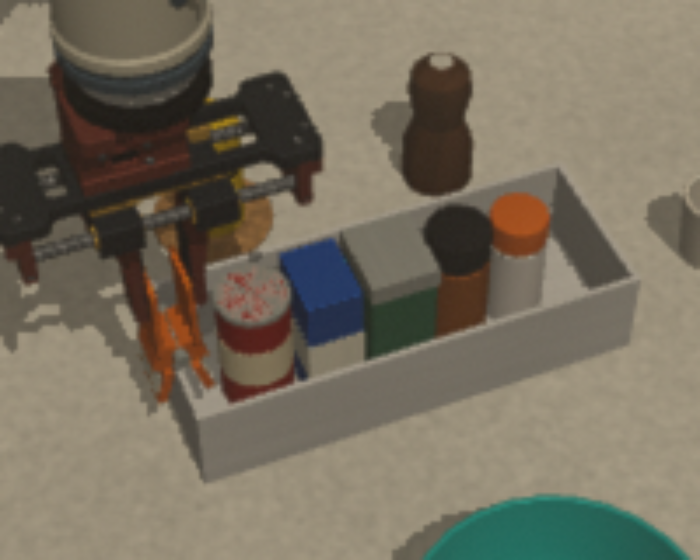

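The crop shows the orange clip's jaw straddling the left end wall (180,375) with no force on the tool.

Request:
move_arm --series "0 -0.01 0 0 0 0 -0.2; 0 0 0 0 0 0 0.1; 0 0 0 0 0 0 0.3; 0 0 0 0 0 0 0.6; 0 0 0 0 0 0 0.7; 0 0 0 0 0 0 0.7; 0 0 0 0 0 0 0.7; 0 0 0 0 0 0 0.7; 0 0 -0.2 0 0 0 0.7; 0 0 -0.4 0 0 0 0.7; 0 0 -0.4 0 0 0 0.7; 0 0 -0.4 0 0 0 0.7; 0 0 -0.3 0 0 0 0.7; 0 0 0 0 0 0 0.7; 0 0 0 0 0 0 0.7"

```text
time_s: 58.3
eef_pos: [0.5674, -0.138, 0.3771]
orientation: [-0.042, 0.999, -0.0, 0.0]
contact_force: [0.3, 0.5, -0.0]
width: 0.075
finger_force: 0.0
```

```bash
python3 - <<'E'
from h import *
a=np.radians(-12.1);b=np.array([.5098,-.3298]);u=np.array([np.cos(a),np.sin(a)])
B=b+.055*u
legs([(*B,.22,77.9),(*B,.132,77.9)])
P,C=look();pan(P)
E
```

```text
t 58.3 grasp [ 567.5 -138.   214.1] psi 94.8 tilt 0.02 w 75.0 F [ 0.3  0.5 -0. ]
turn z 0.0937 | shift x -0.776 y -3.992 z -0.119 to [ 564. -341.  220.] psi 77.9
turn z -0.0000 | shift x 0.000 y 0.000 z 1.760 to [ 564. -341.  132.] psi 77.9
pan 2071 (array([554.4,  -1. ]), array([118.3, 302.8]), 4.8)
```

Request:
move_arm --series "0 0 -0.12 0 0 0.031 0.7; 0 0 0 0 0 0.031 0.7; 0 0 0 0 0 0.0317 0.7; -0.05 -0.3 0 0 0 0 0.7; -0.1 -0.5 0 0 0 0 0.7; -0.1 -0.5 0 0 0 0 0.7; -0.1 -0.5 0 0 0 0 0.7; -0.1 -0.5 0 0 0 0 0.7; -0.1 -0.5 0 0 0 0 0.7; -0.1 -0.5 0 0 0 0 0.7; -0.1 -0.5 0 0 0 0 0.7; -0.02 -0.19 0 0 0 0 0.7; 0 0 0 0 0 0 0.7; 0 0 0 0 0 0 0.7; 0 0 0 0 0 0 0.7"

```text
time_s: 59.9
eef_pos: [0.5634, -0.3402, 0.3833]
orientation: [0.105, 0.995, 0.0, 0.0]
contact_force: [0.2, -0.1, -0.2]
width: 0.0743
finger_force: 0.0
```

```bash
python3 - <<'E'
from h import *
a=np.radians(-12.1);b=np.array([.5098,-.3298]);u=np.array([np.cos(a),np.sin(a)]);w=np.array([-u[1],u[0]])
B=b+.055*u
legs([(*B,.132,77.9)])
a=np.radians(PA);py=np.array([-np.sin(a),np.cos(a)]);px=np.array([np.cos(a),np.sin(a)])
for n in("scene","top"):
    pp,d=camera(n);p=pp.astype(int);W=cloud(n,pp,d)
    if n=="scene": cv2.imwrite("pics/c15.png",cv2.resize(cv2.cvtColor(pp[140:290,190:410],cv2.COLOR_RGB2BGR),None,fx=3,fy=3))
    m=(p[...,0]-p[...,2]>50)&(p[...,0]-p[...,1]>25)&(abs(W[...,0]-.565)<.06)&(abs(W[...,1]+.14)<.05)
    q=W[m];print(n,m.sum())
    for lo,hi in((.04,.07),(.07,.1),(.1,.125),(.125,.15)):
        k=(q[:,2]>lo)&(q[:,2]<hi)
        if k.sum()>4: print(lo,k.sum(),"py",np.percentile((q[k,:2]-PC)@py*1000,[3,97]).round(1),"px",np.percentile((q[k,:2]-PC)@px*1000,[3,97]).round(1),"zmax",q[k,2].max().round(4))
    m=(p[...,1]-p[...,0]>25)&(p[...,1]-p[...,2]>10)&(abs(W[...,0]-.56)<.07)&(abs(W[...,1]+.34)<.06)&(W[...,2]>.12)&(W[...,2]<.15);q=W[m]
    if len(q)>5:print("green s",np.percentile((q[:,:2]-b)@u*1000,[2,98]),"t",np.percentile((q[:,:2]-b)@w*1000,[2,98]))
P,C=look();pan(P,xy=(.567,.03))
E
```

```text
t 59.9 grasp [ 563.4 -340.2  220.3] psi 78.0 tilt 0.02 w 74.3 F [ 0.2 -0.1 -0.2]
turn z 0.0005 | shift x -0.009 y -0.022 z 1.765 to [ 564. -341.  132.] psi 77.9
scene 554
0.04 49 py [-149.9  -98.3] px [-52.6  21.7] zmax 0.0696
0.07 272 py [-156.2  -96.4] px [-14.8  20.1] zmax 0.0997
0.1 115 py [-163.4 -121.3] px [-14.8  17.2] zmax 0.125
0.125 99 py [-169.5 -115.7] px [-14.5  17.5] zmax 0.1402
green s [39.08827414 71.27994845] t [-26.0336708   27.73688959]
top 398
0.07 213 py [-157.2  -95.6] px [-15.6  16.5] zmax 0.0999
0.1 91 py [-164.4 -123.8] px [-14.9  16.4] zmax 0.1247
0.125 90 py [-170.3 -116.3] px [-14.6  16.2] zmax 0.1377
green s [38.28718362 69.65059472] t [-26.5085262   27.66365388]
pan 2219 (array([552.5,  32.1]), array([117.3, 368.8]), 5.0)
```

View pics/c15.png

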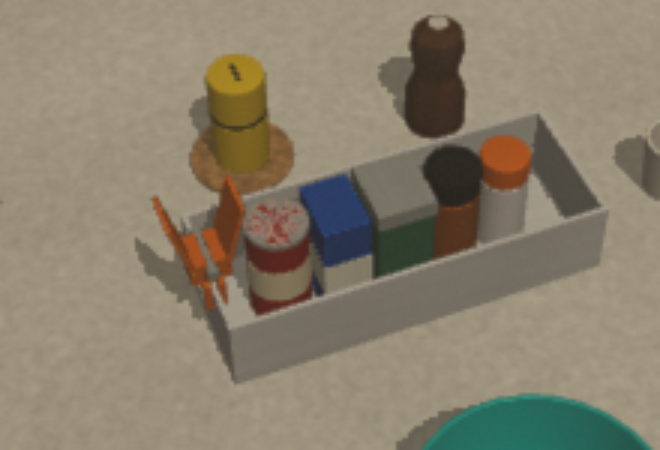

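The crop shows the orange clip clamped upright on the left end wall (200,250). All groceries stand, and the right end is free.

Request:
move_arm --series "0 -0.01 0.2 0 0 0 0.7; 0 0 0.4 0 0 0 0.7; 0 0 0.4 0 0 0 0.7; 0 0 0.35 0 0 0 0.7; 0 0 0.2 0 0 0 0.7; 0 0 0.21 0 0 0 0.7; 0 0 0 0 0 0 0.7; 0 0 0 0 0 0 -1; 0 0 0 0 0 0 -1; 0 0 0 0 0 0 -1; 0 0 0 0 0 0 -1; 0 0 0 0 0 0 -1; 0 0 0 0 0 0 -1; 0 0 0 0 0 0 -1; 0 0 0 0 0 0 -1" --grip_force 25

```text
time_s: 61.6
eef_pos: [0.5631, -0.3416, 0.295]
orientation: [0.105, 0.994, 0.0, -0.0]
contact_force: [0.2, -0.7, -0.3]
width: 0.0252
finger_force: 24.9
```

Request:
move_arm --series "0 0 -0.1 0 0 0 -1; 0 0 -0.2 0 0 0 -1; 0 0 -0.3 0 0 0 -1; 0 0 -0.4 0 0 0 -1; 0 0 -0.4 0 0 0 -1; 0 0 -0.4 0 0 0 -1; 0 0 -0.4 0 0 0 -1; 0 0 -0.2 0 0 0 -1; 0 0 0 0 0 0 -1; 0 0 0 0 0 0 -1"

```text
time_s: 62.6
eef_pos: [0.5631, -0.3417, 0.4149]
orientation: [0.105, 0.994, 0.0, -0.0]
contact_force: [0.7, -1.4, -1.7]
width: 0.025
finger_force: 24.9
```

```bash
python3 - <<'E'
from h import *
e=inpan(.143)
legs([(*e,.25,94.75),(*e,.129,94.75)])
print(get_obs()["joint_positions"])
E
```

```text
t 62.6 grasp [ 563.1 -341.7  251.9] psi 77.9 tilt 0.0 w 25.0 F [ 0.7 -1.4 -1.7]
turn z -0.0937 | shift x -0.423 y 9.762 z 0.039 to [544. 147. 250.] psi 94.8
turn z -0.0000 | shift x 0.000 y 0.000 z 2.420 to [544. 147. 129.] psi 94.8
[-5.97013342e-01  2.56778516e-01  1.02782729e+00 -4.47227561e-06
  1.85702161e+00 -1.95648808e+00]
```

Request:
move_arm --series "0 0 0 0 0 -0.031 -1; 0 0 0 0 0 -0.031 -1; 0 0 0 0 0 -0.0317 -1; -0.02 0.3 0 0 0 0 -1; -0.02 0.5 0 0 0 0 -1; -0.02 0.5 0 0 0 0 -1; -0.02 0.5 0 0 0 0 -1; -0.02 0.5 0 0 0 0 -1; -0.02 0.5 0 0 0 0 -1; -0.02 0.5 0 0 0 0 -1; -0.02 0.5 0 0 0 0 -1; -0.02 0.5 0 0 0 0 -1; -0.02 0.5 0 0 0 0 -1; -0.02 0.5 0 0 0 0 -1; -0.02 0.5 0 0 0 0 -1; -0.02 0.5 0 0 0 0 -1; -0.02 0.5 0 0 0 0 -1; -0.02 0.5 0 0 0 0 -1; -0.02 0.5 0 0 0 0 -1; -0.02 0.5 0 0 0 0 -1"

```text
time_s: 64.6
eef_pos: [0.5448, 0.0751, 0.4142]
orientation: [-0.04, 0.999, 0.0, -0.001]
contact_force: [-0.4, -0.1, -1.1]
width: 0.0253
finger_force: 24.9
```

Request:
move_arm --series "-0.03 0.5 0 0 0 0 -1; -0.02 0.5 0 0 0 0 -1; -0.02 0.3 0 0 0 0 -1; -0.01 0.16 0 0 0 0 -1; 0 0 0 0 0 0 -1; 0 0 0 0 0 0 -1; 0 0 0 0 0 0 -1"

```text
time_s: 65.3
eef_pos: [0.5437, 0.1456, 0.4151]
orientation: [-0.041, 0.999, -0.0, -0.0]
contact_force: [0.8, -0.0, -0.6]
width: 0.0257
finger_force: 24.9
```

```bash
python3 - <<'E'
from h import *
e=inpan(.1425)
for n in("scene","top"):
    P,C=look(None,(n,)); a=np.radians(PA);v=(P[:,:2]-PC)@np.array([-np.sin(a),np.cos(a)])*1000;s=(P[:,:2]-PC)@np.array([np.cos(a),np.sin(a)])*1000
    k=(P[:,2]>.06)&(P[:,2]<.072)&(abs(s)<45)&(v>125)&(v<160); print(n,"+y wall",k.sum(),np.percentile(v[k],[3,50,97]) if k.sum()>3 else "")
    k=(P[:,2]>.06)&(P[:,2]<.072)&(abs(v)<100)&(abs(s)<70); print("x sides",np.percentile(s[k&(s<0)],[3,97]),np.percentile(s[k&(s>40)],[3,97]))
legs([(*e,.129,94.75)])
E
```

```text
scene +y wall 95 [140.2634257  142.49071067 145.89229375]
x sides [-58.37462421 -27.8566694 ] [50.25709258 56.62061811]
top +y wall 0 
x sides [-55.23707646  -9.39817009] [52.42904293 56.72750399]
t 65.4 grasp [543.7 145.6 252.2] psi 94.7 tilt 0.01 w 25.3 F [ 0.1  0.  -1. ]
turn z -0.0004 | shift x -0.003 y 0.008 z 2.464 to [544. 146. 129.] psi 94.8
```

Request:
move_arm --series "0 0.01 0.3 0 0 0 -1; 0 0 0.4 0 0 0 -1; 0 0 0.4 0 0 0 -1; 0 0 0.3 0 0 0 -1; 0 0 0.2 0 0 0 -1; 0 0 0.2 0 0 0 -1; 0 0 0.2 0 0 0 -1; 0 0 0.15 0 0 0 -1; 0 0 0.15 0 0 0 -1; 0 0 0.1 0 0 0 -1; 0 0 0.06 0 0 0 -1; 0 0 0 0 0 0 -1; 0 0 0 0 0 0 -1; 0 0 0 0 0 0 -1"

```text
time_s: 66.8
eef_pos: [0.5436, 0.147, 0.2927]
orientation: [-0.042, 0.999, 0.0, 0.0]
contact_force: [0.6, -0.5, 0.1]
width: 0.0254
finger_force: 24.9
```

```bash
python3 - <<'E'
from h import *
legs([])
P,C=look("16",("scene",))
im=cv2.imread("pics/scene16.png")[130:290,230:430];cv2.imwrite("pics/c16.png",cv2.resize(im,None,fx=3.5,fy=3.5))
E
```

```text
t 66.8 grasp [543.7 147.  129.7] psi 94.8 tilt 0.05 w 25.4 F [ 0.6 -0.5  0.1]
```

View pics/c16.png

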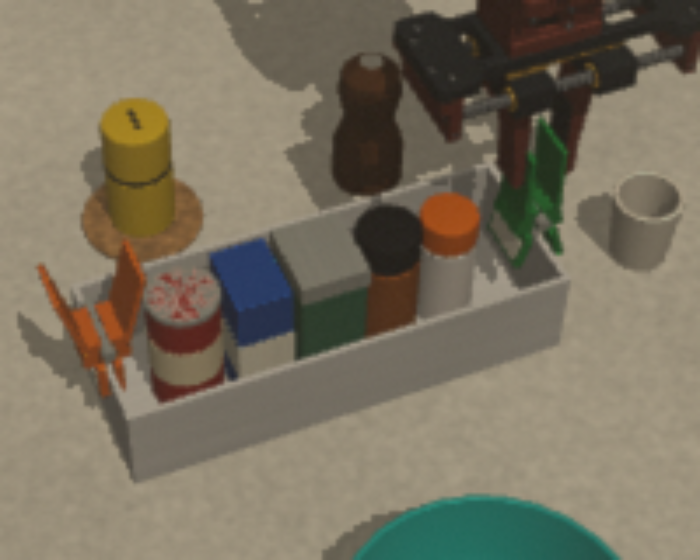

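The crop shows the green clip's jaw astride the right end wall (530,235), clear of the tub. Release.

Request:
move_arm --series "0 0 0 0 0 0 -0.2; 0 0 0 0 0 0 0.1; 0 0 0 0 0 0 0.3; 0 0 0 0 0 0 0.6; 0 0 0 0 0 0 0.7; 0 0 0 0 0 0 0.7; 0 0 0 0 0 0 0.7; 0 0 0 0 0 0 0.7; 0 0 -0.2 0 0 0 0.7; 0 0 -0.4 0 0 0 0.7; 0 0 -0.5 0 0 0 0.7; 0 0 -0.5 0 0 0 0.7; 0 0 -0.5 0 0 0 0.7; 0 0 -0.5 0 0 0 0.7; 0.4 0.5 0 0 0 0 0.7; 0.5 0.5 0 0 0 0 0.7; 0.5 0.5 0 0 0 0 0.7; 0.4 0.4 0 0 0 0 0.7; 0 0 0 0 0 0 0.7; 0 0 0 0 0 0 0.7"

```text
time_s: 68.85
eef_pos: [0.4457, 0.2343, 0.4231]
orientation: [-0.042, 0.999, 0.0, 0.001]
contact_force: [0.8, -0.5, 0.3]
width: 0.0748
finger_force: 0.0
```

```bash
python3 - <<'E'
from h import *
legs([])
a=np.radians(PA);py=np.array([-np.sin(a),np.cos(a)]);px=np.array([np.cos(a),np.sin(a)])
for n in("scene","top"):
    pp,d=camera(n);p=pp.astype(int);W=cloud(n,pp,d)
    if n=="scene": cv2.imwrite("pics/c17.png",cv2.resize(cv2.cvtColor(pp[130:290,210:450],cv2.COLOR_RGB2BGR),None,fx=3,fy=3))
    v=(W[...,:2]-PC)@py*1000;s=(W[...,:2]-PC)@px*1000
    for nm,m in(("A",(p[...,0]-p[...,2]>50)&(p[...,0]-p[...,1]>25)&(abs(v+143)<40)),("B",(p[...,1]-p[...,0]>25)&(p[...,1]-p[...,2]>10)&(abs(v-143)<40))):
        k=m&(abs(s)<50)&(W[...,2]>.115)&(W[...,2]<.16)
        if k.sum()>4: print(n,nm,k.sum(),"py",np.percentile(v[k],[3,97]).round(1),"px",np.percentile(s[k],[3,97]).round(1),"zmax",W[...,2][k].max().round(4))
    for nm,sl in (("-y",-1),("+y",1)):
        k=(W[...,2]>.06)&(W[...,2]<.072)&(abs(s)<50)&(abs(s)>25)&(abs(v*sl-143)<12); print(n,nm,k.sum(),np.median(v[k]).round(1) if k.sum() else "")
E
```

```text
t 68.8 grasp [445.9 234.3 260.1] psi 94.8 tilt 0.1 w 74.8 F [ 0.8 -0.5  0.3]
scene A 146 py [-169.4 -116. ] px [-15.  18.] zmax 0.1395
scene B 35 py [115.8 170.3] px [-16.   15.6] zmax 0.14
scene -y 32 -143.0
scene +y 31 142.5
top A 122 py [-170.4 -116.2] px [-14.9  15.9] zmax 0.1392
top B 121 py [115.6 168.4] px [-16.6  14.5] zmax 0.1377
top -y 41 -143.1
top +y 37 142.6
```

View pics/c17.png

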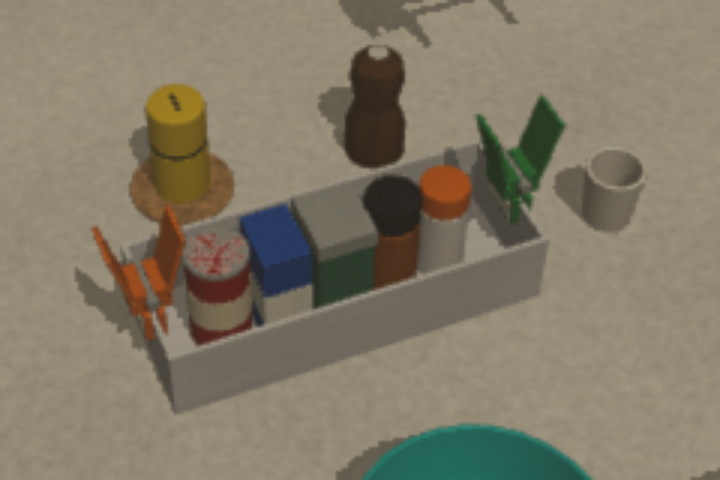

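The crop shows both clips clamped upright on the end walls: orange at (145,275), green at (520,160). The five groceries stand upright in the pan, and the timer is on the coaster. Measured, the clips are centred at pan y of about -143 and +142.5 mm with tips about 49 mm up, all within the limits, so I am handing in.

```bash
python3 -c "
from station import *
print(job_done())"
```

```text
the job is handed in; nothing more can be done
None
```

The job is handed in: the timer stands on the coaster, all five groceries stand upright in the pan, and one clip is clamped on the middle of each end wall; `job_done()` gave no verdict.

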